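# Fit a shelf sheet above the drip tray and load it with canisters

### The job

Pick up the aluminium shelf sheet by its tab and slide it fully home into the steel rack, on the pair of rails next above the drip tray that is already there. Then stand all the canisters upright on it, each within one of the outlines: two of them end to end across the sheet to fill the back row, the others lengthways in any of the three places of the front row, so that the two rows interlock like brickwork. Put nothing on the sheet before it is home, and leave the drip tray and the other things on the table where they are.

Things in the scene. Friction and masses are not known exactly. Their poses are not given: they have to be found in the camera images.
- rack: Fixed open-topped steel rack, 130 mm high. Origin: on the table, below the centre of a sheet that is fully home. x points in from the open front to the back plate (inner face at x = 81 mm), y to the left looking in, z up. Four pairs of level rails along the side panels, 14 mm wide, 4 mm thick, upper faces 30, 60, 90, 120 mm above the table; 174 mm clear between left and right rails
- rack_mouth (a point): Middle of the rack's open front at table height, x = -75 mm in the rack's frame, axes as the rack's. Rails and side panels begin here, panels 202 mm apart inside; their front edges flare outwards for another 22 mm towards the front, to about 236 mm overall
- sheet_mid (a point): Loose aluminium shelf sheet, 160 mm long (its x), 194 mm wide (y), 4 mm thick, about 0.34 kg, flat on the table at the start. Point: middle of the plate, 2 mm above its underside. x points to the leading edge, which enters the rack first; z up. Five flat dark outlines on top show the canister places. Home: its x along the rack's x, leading edge at the back plate
- sheet_tab (a point): Centre of the sheet's upright pull tab, 5 mm thick (along the sheet's x), 44 mm wide (y), standing on the trailing edge from 4 to 38 mm above the sheet's underside. Point: 21 mm above the underside, 77.5 mm behind the sheet's middle. Axes as the sheet's
- tray0_mid (a point): Shallow black drip tray, 156 x 192 mm, 15 mm high, already lying in the rack on the pair of rails 30 mm above the table (only one of the two drip trays is present, the other is None). This point is the centre of its underside; axes as the rack's
- tray1_mid (a point): Shallow black drip tray, 156 x 192 mm, 15 mm high, already lying in the rack on the pair of rails 60 mm above the table (only one of the two drip trays is present, the other is None). This point is the centre of its underside; axes as the rack's
- can0_mid (a point): White canister, upright (3 to 5 alike are present, an absent one is None). Body 72 mm long (x), 48 wide (y), 56 high; on top, centred, a solid carrying handle 40 mm long (x), 16 thick (y), from 56 to 94 mm above the underside; a low black cap, 13 mm across, 9 high, on the body 28.5 mm from the middle at +x. 0.15 to 0.31 kg. Point: centre, 47 mm above the underside; z up
- can1_mid (a point): White canister, upright (3 to 5 alike are present, an absent one is None). Body 72 mm long (x), 48 wide (y), 56 high; on top, centred, a solid carrying handle 40 mm long (x), 16 thick (y), from 56 to 94 mm above the underside; a low black cap, 13 mm across, 9 high, on the body 28.5 mm from the middle at +x. 0.15 to 0.31 kg. Point: centre, 47 mm above the underside; z up
- can2_mid (a point): White canister, upright (3 to 5 alike are present, an absent one is None). Body 72 mm long (x), 48 wide (y), 56 high; on top, centred, a solid carrying handle 40 mm long (x), 16 thick (y), from 56 to 94 mm above the underside; a low black cap, 13 mm across, 9 high, on the body 28.5 mm from the middle at +x. 0.15 to 0.31 kg. Point: centre, 47 mm above the underside; z up
- can3_mid (a point): White canister, upright (3 to 5 alike are present, an absent one is None). Body 72 mm long (x), 48 wide (y), 56 high; on top, centred, a solid carrying handle 40 mm long (x), 16 thick (y), from 56 to 94 mm above the underside; a low black cap, 13 mm across, 9 high, on the body 28.5 mm from the middle at +x. 0.15 to 0.31 kg. Point: centre, 47 mm above the underside; z up
- can4_mid (a point): White canister, upright (3 to 5 alike are present, an absent one is None). Body 72 mm long (x), 48 wide (y), 56 high; on top, centred, a solid carrying handle 40 mm long (x), 16 thick (y), from 56 to 94 mm above the underside; a low black cap, 13 mm across, 9 high, on the body 28.5 mm from the middle at +x. 0.15 to 0.31 kg. Point: centre, 47 mm above the underside; z up
- back0 (a point): Centre of the left place of the back row on the shelf sheet's upper face (4 mm above its underside), moving with the sheet; a canister stands here with its length across the sheet (along the sheet's y); places are 5 mm apart. Axes as the sheet's
- back1 (a point): Centre of the right place of the back row on the shelf sheet's upper face (4 mm above its underside), moving with the sheet; a canister stands here with its length across the sheet (along the sheet's y); places are 5 mm apart. Axes as the sheet's
- front0 (a point): Centre of the left place of the front row on the shelf sheet's upper face (4 mm above its underside), moving with the sheet; a canister stands here with its length along the sheet's x; places are 5 mm apart. Axes as the sheet's
- front1 (a point): Centre of the middle place of the front row on the shelf sheet's upper face (4 mm above its underside), moving with the sheet; a canister stands here with its length along the sheet's x; places are 5 mm apart. Axes as the sheet's
- front2 (a point): Centre of the right place of the front row on the shelf sheet's upper face (4 mm above its underside), moving with the sheet; a canister stands here with its length along the sheet's x; places are 5 mm apart. Axes as the sheet's
Things that resemble listed ones, but are neither listed nor needed, are in the scene too. What is shaped like the part that bears can0_mid but orange or pink is not meant. What is shaped like the part that bears can4_mid but purple or red is not meant.

How it is judged (in metres and radians):
On the way:
1. the empty shelf sheet is fully home on the rails next above the drip tray and let go (x of sheet_mid in the frame of rack between -0.012 and 0.012 m and y of sheet_mid in the frame of rack between -0.012 and 0.012 m and angle between sheet_mid's own z axis and vertical below 0.05 rad and z of sheet_mid in the frame of tray0_mid between 0.022 and 0.042 m and z of sheet_mid in the frame of tray1_mid between 0.022 and 0.042 m and contact force between the fingers and sheet below 0.2 N and contact force between each of can0, can1, can2, can3, can4 and sheet below 0.1 N), for 0.2 s.
At the end, for the whole second after the job is handed in: The sheet lies level on the rails next above the drip tray, within 12 mm of fully home; every canister present stands upright on it, at rest, within 14 mm and 0.2 rad of one of the five outlined places (length across in the back row, lengthways in the front row), and both back places are taken (x of sheet_mid in the frame of rack between -0.012 and 0.012 m and y of sheet_mid in the frame of rack between -0.012 and 0.012 m and angle between sheet_mid's own z axis and vertical below 0.05 rad and z of sheet_mid in the frame of tray0_mid between 0.022 and 0.042 m and z of sheet_mid in the frame of tray1_mid between 0.022 and 0.042 m and z of can0_mid in the frame of sheet_mid between 0.041 and 0.057 m and angle between each of can0_mid, can1_mid, can2_mid, can3_mid, can4_mid's own z axis and vertical below 0.1 rad and linear speed of each of can0, can1, can2, can3, can4, sheet below 0.02 m/s and ((horizontal distance between can0_mid and back0 below 0.014 m and angle between the x axis of can0_mid and the y axis of sheet_mid, either way round below 0.2 rad) or (horizontal distance between can0_mid and back1 below 0.014 m and angle between the x axis of can0_mid and the y axis of sheet_mid, either way round below 0.2 rad) or (horizontal distance between can0_mid and front0 below 0.014 m and angle between the x axis of can0_mid and the x axis of sheet_mid, either way round below 0.2 rad) or (horizontal distance between can0_mid and front1 below 0.014 m and angle between the x axis of can0_mid and the x axis of sheet_mid, either way round below 0.2 rad) or (horizontal distance between can0_mid and front2 below 0.014 m and angle between the x axis of can0_mid and the x axis of sheet_mid, either way round below 0.2 rad)) and z of can1_mid in the frame of sheet_mid between 0.041 and 0.057 m and ((horizontal distance between can1_mid and back0 below 0.014 m and angle between the x axis of can1_mid and the y axis of sheet_mid, either way round below 0.2 rad) or (horizontal distance between can1_mid and back1 below 0.014 m and angle between the x axis of can1_mid and the y axis of sheet_mid, either way round below 0.2 rad) or (horizontal distance between can1_mid and front0 below 0.014 m and angle between the x axis of can1_mid and the x axis of sheet_mid, either way round below 0.2 rad) or (horizontal distance between can1_mid and front1 below 0.014 m and angle between the x axis of can1_mid and the x axis of sheet_mid, either way round below 0.2 rad) or (horizontal distance between can1_mid and front2 below 0.014 m and angle between the x axis of can1_mid and the x axis of sheet_mid, either way round below 0.2 rad)) and z of can2_mid in the frame of sheet_mid between 0.041 and 0.057 m and ((horizontal distance between can2_mid and back0 below 0.014 m and angle between the x axis of can2_mid and the y axis of sheet_mid, either way round below 0.2 rad) or (horizontal distance between can2_mid and back1 below 0.014 m and angle between the x axis of can2_mid and the y axis of sheet_mid, either way round below 0.2 rad) or (horizontal distance between can2_mid and front0 below 0.014 m and angle between the x axis of can2_mid and the x axis of sheet_mid, either way round below 0.2 rad) or (horizontal distance between can2_mid and front1 below 0.014 m and angle between the x axis of can2_mid and the x axis of sheet_mid, either way round below 0.2 rad) or (horizontal distance between can2_mid and front2 below 0.014 m and angle between the x axis of can2_mid and the x axis of sheet_mid, either way round below 0.2 rad)) and z of can3_mid in the frame of sheet_mid between 0.041 and 0.057 m and ((horizontal distance between can3_mid and back0 below 0.014 m and angle between the x axis of can3_mid and the y axis of sheet_mid, either way round below 0.2 rad) or (horizontal distance between can3_mid and back1 below 0.014 m and angle between the x axis of can3_mid and the y axis of sheet_mid, either way round below 0.2 rad) or (horizontal distance between can3_mid and front0 below 0.014 m and angle between the x axis of can3_mid and the x axis of sheet_mid, either way round below 0.2 rad) or (horizontal distance between can3_mid and front1 below 0.014 m and angle between the x axis of can3_mid and the x axis of sheet_mid, either way round below 0.2 rad) or (horizontal distance between can3_mid and front2 below 0.014 m and angle between the x axis of can3_mid and the x axis of sheet_mid, either way round below 0.2 rad)) and z of can4_mid in the frame of sheet_mid between 0.041 and 0.057 m and ((horizontal distance between can4_mid and back0 below 0.014 m and angle between the x axis of can4_mid and the y axis of sheet_mid, either way round below 0.2 rad) or (horizontal distance between can4_mid and back1 below 0.014 m and angle between the x axis of can4_mid and the y axis of sheet_mid, either way round below 0.2 rad) or (horizontal distance between can4_mid and front0 below 0.014 m and angle between the x axis of can4_mid and the x axis of sheet_mid, either way round below 0.2 rad) or (horizontal distance between can4_mid and front1 below 0.014 m and angle between the x axis of can4_mid and the x axis of sheet_mid, either way round below 0.2 rad) or (horizontal distance between can4_mid and front2 below 0.014 m and angle between the x axis of can4_mid and the x axis of sheet_mid, either way round below 0.2 rad)) and ((horizontal distance between can0_mid and back0 below 0.014 m and angle between the x axis of can0_mid and the y axis of sheet_mid, either way round below 0.2 rad) or (horizontal distance between can1_mid and back0 below 0.014 m and angle between the x axis of can1_mid and the y axis of sheet_mid, either way round below 0.2 rad) or (horizontal distance between can2_mid and back0 below 0.014 m and angle between the x axis of can2_mid and the y axis of sheet_mid, either way round below 0.2 rad) or (horizontal distance between can3_mid and back0 below 0.014 m and angle between the x axis of can3_mid and the y axis of sheet_mid, either way round below 0.2 rad) or (horizontal distance between can4_mid and back0 below 0.014 m and angle between the x axis of can4_mid and the y axis of sheet_mid, either way round below 0.2 rad)) and ((horizontal distance between can0_mid and back1 below 0.014 m and angle between the x axis of can0_mid and the y axis of sheet_mid, either way round below 0.2 rad) or (horizontal distance between can1_mid and back1 below 0.014 m and angle between the x axis of can1_mid and the y axis of sheet_mid, either way round below 0.2 rad) or (horizontal distance between can2_mid and back1 below 0.014 m and angle between the x axis of can2_mid and the y axis of sheet_mid, either way round below 0.2 rad) or (horizontal distance between can3_mid and back1 below 0.014 m and angle between the x axis of can3_mid and the y axis of sheet_mid, either way round below 0.2 rad) or (horizontal distance between can4_mid and back1 below 0.014 m and angle between the x axis of can4_mid and the y axis of sheet_mid, either way round below 0.2 rad))); the robot touches nothing.
It fails at once if a bystander on the table is moved more than 30 mm (distance of any of tape, spray, tin, sponge, brush, hardhat from where it was at the start of the episode above 0.03 m).
It fails at once if the drip tray is moved more than 25 mm (distance of any of tray0_mid, tray1_mid from where it was at the start of the episode above 0.025 m).
Of tray0, tray1 only 1 to 1 are there at a start; the rules pass over those that are not, and their reading is None.
Of can0, can1, can2, can3, can4 only 3 to 5 are there at a start; the rules pass over those that are not, and their reading is None.
At some moment in a run one of can0, can1, can2, can3, can4 may be knocked a few centimetres aside while the robot is not near it.
It also fails if it takes over 210 s, if anything falls off the work surface, if the arm or the gripper's body presses on something with over 40 N, if the wrist force passes 120 N, or if a joint passes its speed limit or range.

### The arm

A 7-joint arm with a two-finger parallel gripper is mounted at the origin on the work surface. World frame = base frame: x ahead of the robot, y to its left, z up, the work surface at z = 0. Lengths are in mm, angles in rad, forces in N, time in s.
With the tool pointing down it reaches from about 400 to 875 mm from the base axis. Payload 4.4 kg.
Tool frame: the origin (TCP) lies midway between the tips of the shut fingers; the grasp point (between the pads) lies 19 mm behind it (ctrl.pinch_z is the distance from the TCP to the grasp point, in mm); z points along the fingers, y is the line along which they close (so a half turn about z gives the same grasp; the last joint's range is limited). The gripper opens to 85 mm and grips with 20 to 120 N. Pads are 22 mm wide; open, the fingers measure 114 mm over their backs; the gripper's body (76 mm by 85 mm) begins 54 mm behind the grasp point. The pads swing forward as they close: fully open they stand 13 mm farther back than shut.
Start: joints at [-1.309, 0.628, 0.038, 1.517, -0.027, 0.996, -0.02], TCP at [209.251, 615.412, 231.313] pointing down, gripper open.
Joint ranges: [-3.06, 3.06], [-0.37, 2.12], [-1.25, 1.32], [0.18, 2.47], [-1.1, 4.24], [0.23, 1.98], [-2.94, 2.94]. Speed limits (rad/s): [2.57, 2.57, 3.14, 3.14, 3.14, 3.14, 3.14].

### API

Orientations are given as [roll, pitch, yaw] about the fixed x, y, z axes, in that order (R = Rz(yaw) Ry(pitch) Rx(roll)).
In Python, from cell import read_state, cams, order, ctrl gives the robot as it stands.
- The arm moves only by the tool move_arm, never from a script. Its argument "targets" is text: rows parted by semicolons, each of 7 numbers parted by spaces: the gripper's target within -1 to 1 (fully open at 1, half-way at 0, shut at -1), then the shift along the tool's x, y, z in cm, then the turn, a rotation vector about the tool's x, y, z in degrees. A call has 1 to 5 rows; each row shifts and turns the commanded pose from where the row before left it, along the tool's axes as they then stand; what a row does not reach is not made up. A row lasts 1/12 s, in which the tool goes at most 41.7 mm and 7.16 degrees, less where a joint would pass 70% of its speed; a pose out of reach is approached as far as the arm can. A call with a gripper value outside its range is refused whole. The fingers move at their own pace and stop on an object; the grip force is fixed at half the most. Time passes only in rows, so rows that do not move let the fingers close. It gives the time, the measured TCP pose, the force, the opening and the grip force at its end, in the units of the state.
- read_state(): the state, without advancing time (a new reading comes with each control period).
- cams.get_image(name): name is "side" or "top" or "wrist"; returns a dict with "color" (400x640x3 uint8, red, green, blue), "fovy" (degrees; the focal length in pixels is half the picture's height over the tangent of half this angle, whatever the lens; pixels are square), "cx", "cy" (the principal point, pixels), "rvec" (rotation vector, rad) and "tvec" (3), from world to camera coordinates, as OpenCV has them. Camera axes: x right, y down, z forward; pixel columns grow to the right and rows downward; lengths in mm; the calibration is good to about 2 mm. The wrist camera is an equidistant fisheye: a pixel r from the principal point sees the ray r / f radians off the axis. A picture is of the moment at which its call begins. There is no depth.
- order.finish_job(): hands the job in; it is judged then, once.
The state is a dict: "clock": time; "qpos": joint angles; "qd": joint speeds; "tau": joint torques, N m; "eef_pos": TCP position; "tool_rot": TCP orientation; "force": force on the tool from outside, world axes, zero at the start; "torque": the same for the moment, N m; "width": finger opening in mm; "gripper_force": force on a finger pad.
Only numpy, scipy, OpenCV 4.12 (cv2) and the standard library are available. Lean on these libraries where they do the work, as an engineer would, in place of code of your own. Each camera call takes 0.05 s, during which the arm holds its last target. There are 200 camera calls.

## Working session

There is one attempt and no reset: what is moved stays moved. The work goes in short steps, Python scripts to look and compute and a tool call to move; the robot and the scene stay as the last step left them, time stands still between calls to the robot, and variables do not carry over. Pictures are saved under pics/ and viewed, at most 14 in all, crops included, and the job is handed in when it is done.

Besides the shell and the picture viewer there is one more tool, called after "Call:" as a command line: name --argument value ..., lists and objects as JSON in quotes. move_arm: Moves the arm, as the interface text tells. Its arguments: {"type":"object","properties":{"targets":{"type":"string"}},"required":["targets"]}

```bash
mkdir -p pics; ls; cat > h.py <<'E'
import numpy as np, cv2
from scipy.spatial.transform import Rotation as R
from cell import read_state, cams, order, ctrl
def snap(n,f):
    im=cams.get_image(n); cv2.imwrite('pics/'+f+'.png',im['color'][:,:,::-1]); np.save('pics/'+f+'.npy',im,allow_pickle=True); return im
def load(f): return np.load('pics/'+f+'.npy',allow_pickle=True).item()
def foc(im): return im['color'].shape[0]/2/np.tan(np.radians(im['fovy'])/2)
def pose(im): return R.from_rotvec(np.ravel(im['rvec'])).as_matrix(), np.ravel(im['tvec'])
def pix2w(im,u,v,z,fish=False):
    f=foc(im); a=(u-im['cx'])/f; b=(v-im['cy'])/f
    if fish:
        r=np.hypot(a,b); s=np.sin(r)/max(r,1e-9); d=np.array([a*s,b*s,np.cos(r)])
    else: d=np.array([a,b,1.])
    M,t=pose(im); c=-M.T@t; d=M.T@d
    return c+d*(z-c[2])/d[2]
def w2pix(im,p,fish=False):
    M,t=pose(im); q=M@np.asarray(p,float)+t; f=foc(im)
    if fish:
        r=np.hypot(q[0],q[1]); th=np.arctan2(r,q[2]); k=f*th/max(r,1e-9)
    else: k=f/q[2]
    return np.array([im['cx']+k*q[0],im['cy']+k*q[1]])
E
python3 - <<'E'
from h import *
s=read_state(); print(s)
for n in ['top','side','wrist']:
    im=snap(n,n+'0'); M,t=pose(im); print(n,im['fovy'],im['cx'],im['cy'],-M.T@t, M.round(2).tolist())
E
```

```text
pics
{'clock': 0.0, 'qpos': array([-1.30881773,  0.62933921,  0.03843998,  1.51834382, -0.02699592,
        0.99628724, -0.01998866]), 'qd': array([-1.67714417e-03, -1.16629896e-03,  3.12132728e-04,  1.82322608e-05,
        9.85593192e-04,  9.38574495e-04, -5.11775055e-04]), 'tau': array([-5.98485676e-04, -5.63403797e+01,  1.22636877e+00, -1.93437463e+01,
        1.10708011e-02,  1.06461765e-02, -2.51671042e-05]), 'eef_pos': array([209.03787503, 614.82848416, 230.4012581 ]), 'tool_rot': array([-3.13973316e+00,  2.58777559e-05,  2.81382979e+00]), 'force': array([-0.73137852, -0.33253566, -0.77892713]), 'torque': array([ 0.03849832,  0.03956944, -0.02674525]), 'gripper_force': 0.0, 'width': 85.4704951590864}
top 50.32943508992396 320.2460377174887 190.94173721107776 [ 373.55767828  205.53290151 1446.79607525] [[0.03, -1.0, -0.0], [-1.0, -0.03, -0.07], [0.07, 0.0, -1.0]]
side 49.75404969693013 322.75614658942277 204.44882647982402 [ 148.27868454 -895.06316587  786.72400002] [[0.95, -0.3, -0.02], [-0.18, -0.5, -0.85], [0.24, 0.81, -0.53]]
wrist 65.70646984690485 314.90441938619824 198.6793970876918 [142.17737474 639.12174808 374.0306853 ] [[0.32, 0.95, -0.0], [0.91, -0.31, 0.28], [0.27, -0.09, -0.96]]
```

View pics/top0.png

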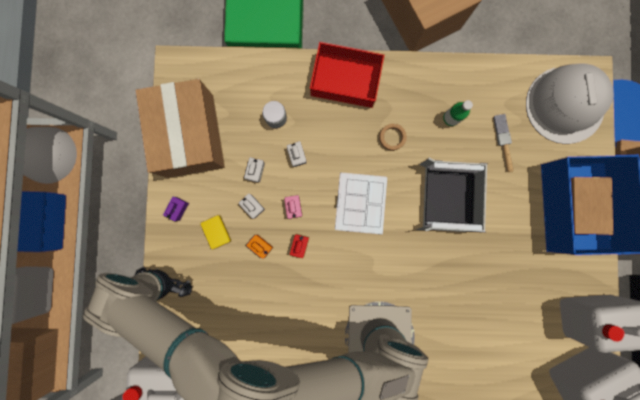

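View pics/side0.png

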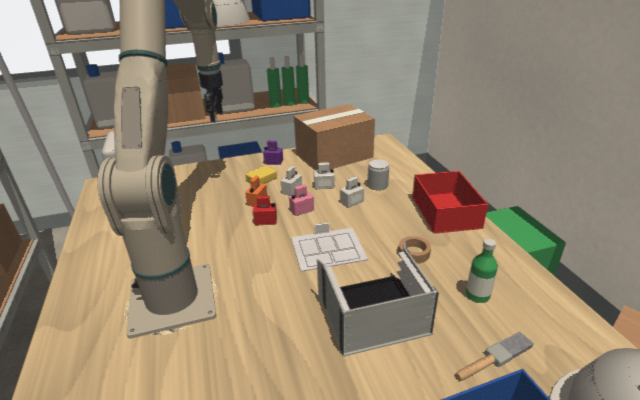

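Top view: three white canisters near (255,169), (296,154) and (251,206); the sheet at (361,203) with its tab on the left; the rack at (455,197), open to the left. Orange, pink, red and purple are decoys. The side view agrees.

```bash
python3 - <<'E'
from h import *
im=load('top0')
for n,u,v,z in [('canA',255,169,56),('canB',296,154,56),('canC',251,206,56),('sheet',361.5,203.5,4),('tab',337.5,202,38),('rackFL',426,163,130),('rackBL',484,163,130),('rackFR',426,231,130),('rackBR',484,231,130)]:
    print(n,pix2w(im,u,v,z).round(0))
c=im['color'][125:265,170:500,::-1]; cv2.imwrite('pics/c1.png',cv2.resize(c,(792,336),interpolation=cv2.INTER_CUBIC))
E
```

```text
canA [541. 425.  56.]
canB [594. 292.  56.]
canC [419. 434.  56.]
sheet [439.  68.   4.]
tab [440. 151.  38.]
rackFL [ 565. -118.  130.]
rackBL [ 569. -299.  130.]
rackFR [ 354. -120.  130.]
rackBR [ 358. -299.  130.]
```

View pics/c1.png

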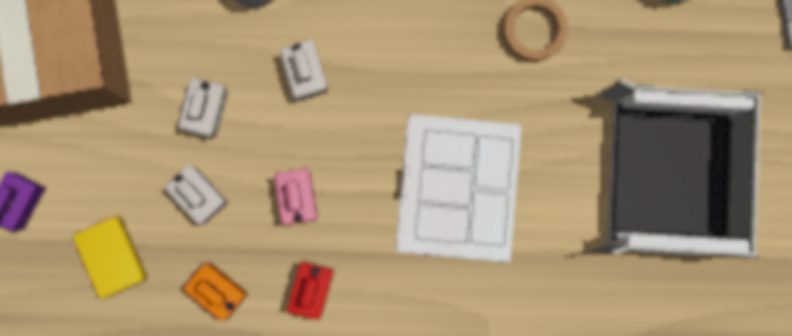

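The zoom confirms the three white canisters and the sheet tilted slightly, with its tab at crop (401,184). I'll move the arm to look down on the sheet and rack with the wrist camera.

Call:
move_arm --targets "1 0 0 -2 0 0 -6.3; 1 0 0 -2 0 0 -6.3; 1 0 0 -2 0 0 -6.2; 1 -1.35 -3.5 -0.3 0 0 0; 1 -1.35 -3.5 -0.3 0 0 0"

```text
clock: 0.57
eef_pos: [235.2, 546.6, 297.8]
tool_rot: [3.139, -0.0, -3.137]
force: [0.9, -0.2, -1.2]
width: 85.3
gripper_force: 0.0
```

Call:
move_arm --targets "1 -1.35 -3.5 -0.3 0 0 0; 1 -1.35 -3.5 -0.3 0 0 0; 1 -1.35 -3.5 -0.3 0 0 0; 1 -1.35 -3.5 -0.3 0 0 0; 1 -1.35 -3.5 -0.3 0 0 0"

```text
clock: 0.98
eef_pos: [304.1, 368.4, 312.3]
tool_rot: [-3.141, -0.0, -3.141]
force: [-0.2, 0.8, 0.9]
width: 85.3
gripper_force: 0.0
```

Call:
move_arm --targets "1 -1.35 -3.5 -0.3 0 0 0; 1 -1.35 -3.5 -0.3 0 0 0; 1 -1.35 -3.5 -0.3 0 0 0; 1 -1.35 -3.5 -0.3 0 0 0; 1 -1.35 -3.5 -0.3 0 0 0"

```text
clock: 1.4
eef_pos: [371.5, 193.6, 327.5]
tool_rot: [3.141, 0.0, -3.141]
force: [1.4, 0.5, 0.4]
width: 85.2
gripper_force: 0.0
```

Call:
move_arm --targets "1 -1.35 -3.5 -0.3 0 0 0; 1 -1.35 -3.5 -0.3 0 0 0; 1 -1.35 -3.5 -0.3 0 0 0; 1 -1.35 -3.5 -0.3 0 0 0; 1 0 0 0 0 0 0"

```text
clock: 1.82
eef_pos: [427.7, 47.8, 340.0]
tool_rot: [-3.138, 0.003, 3.131]
force: [0.5, -0.7, 0.1]
width: 85.3
gripper_force: 0.0
```

```bash
python3 - <<'E'
from h import *
s=read_state(); print(s['eef_pos'],s['tool_rot'],s['qpos'].round(2))
im=snap('wrist','w1'); cv2.imwrite('pics/w1b.png',cv2.resize(im['color'][:,:,::-1],(800,500),interpolation=cv2.INTER_CUBIC))
E
```

```text
[427.68765216  47.82506571 340.04984083] [-3.13792307e+00  3.04645914e-03  3.13060794e+00] [-0.35  0.18  0.21  1.93 -0.04  1.03  1.43]
```

View pics/w1b.png

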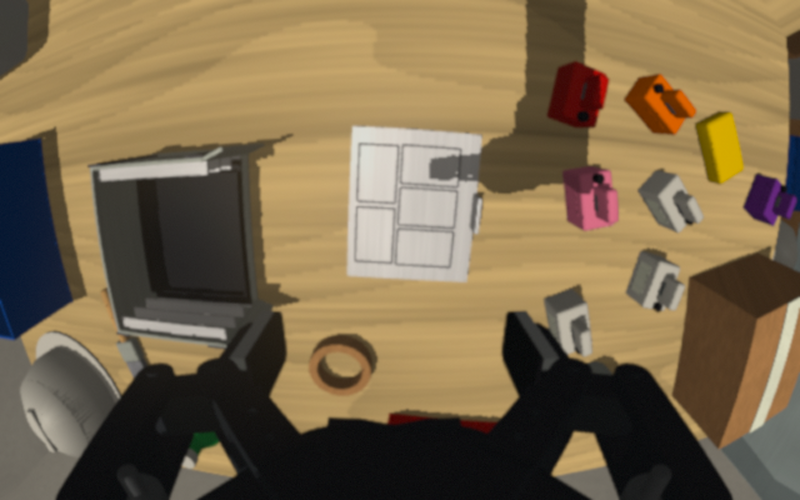

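The wrist view shows the sheet (corners about (352,126), (481,134), (468,282), (348,276)), the rack at left with a dark tray, and three white canisters at right, at (670,200), (655,280) and (570,320), coordinates on the 1.25x picture. I'll zoom in on the rack.

```bash
python3 - <<'E'
from h import *
im=load('w1')
g=cv2.cvtColor(im['color'],cv2.COLOR_RGB2GRAY)
pts=np.array([[352,126],[481,134],[468,282],[348,276]],np.float32)/1.25
r=cv2.cornerSubPix(g,pts.reshape(-1,1,2).copy(),(5,5),(-1,-1),(3,40,.01)).reshape(-1,2)
W=np.array([pix2w(im,u,v,4,True) for u,v in r]); print(r.round(1).tolist()); print(W.round(1))
print([np.linalg.norm(W[i]-W[i-1]).round(1) for i in range(4)], W.mean(0))
c=im['color'][105:290,60:240,::-1]; cv2.imwrite('pics/c2.png',cv2.resize(c,(576,592),interpolation=cv2.INTER_CUBIC))
E
```

```text
[[281.6000061035156, 100.5], [383.3999938964844, 107.69999694824219], [374.29998779296875, 223.5], [277.6000061035156, 220.10000610351562]]
[[342.7  -2.5   4. ]
 [353.8 154.4   4. ]
 [544.2 146.    4. ]
 [536.5 -15.5   4. ]]
[np.float64(194.2), np.float64(157.3), np.float64(190.6), np.float64(161.8)] [444.31796305  70.60218563   4.        ]
```

View pics/c2.png

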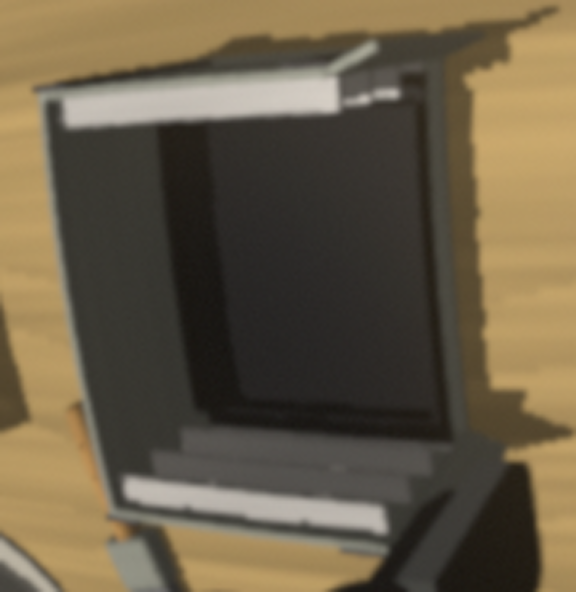

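Below the white top rail two grey rails show clear of the tray, so the tray should be on the 30 mm rails. I'll fit the rack pose and check this by projection.

```bash
cat >> h.py <<'E'
def rackpts(p,q):  # p=(x,y,yaw), q Nx3 in that frame -> world
    q=np.atleast_2d(q).astype(float); c,s=np.cos(p[2]),np.sin(p[2])
    return np.c_[p[0]+c*q[:,0]-s*q[:,1], p[1]+s*q[:,0]+c*q[:,1], q[:,2]]
E
python3 - <<'E'
from h import *
from scipy.optimize import least_squares
im=load('w1')
cr=np.array([[340,110],[65,127],[125,476],[387,505]]); pix=np.array([60,105])+(cr+.5)/3.2-.5
q=np.array([[-75,-87,120],[81,-87,120],[81,87,120],[-75,87,120]])
f=lambda p: np.array([w2pix(im,w,True)-x for w,x in zip(rackpts(p,q),pix)]).ravel()
r=least_squares(f,[462,-200,-1.57]); print('rack',r.x,r.fun.round(1))
# sheet fit
sp=np.array([[281.6,100.5],[383.4,107.7],[374.3,223.5],[277.6,220.1]]); sq=np.array([[80,-97,4],[-80,-97,4],[-80,97,4],[80,97,4]])
f2=lambda p: np.array([w2pix(im,w,True)-x for w,x in zip(rackpts(p,sq),sp)]).ravel()
s=least_squares(f2,[444,70,-1.57]); print('sheet',s.x,s.fun.round(1)); print('tab',rackpts(s.x,[[-77.5,0,21]]))
big=cv2.resize(im['color'][:,:,::-1],None,fx=2.5,fy=2.5,interpolation=cv2.INTER_CUBIC)
def ln(p,qs,col):
    P=np.array([(w2pix(im,w,True)+.5)*2.5-.5 for w in rackpts(p,qs)]).astype(int); cv2.polylines(big,[P],False,col,1)
for z,c in [(30,(255,255,0)),(60,(0,255,0)),(90,(0,255,255)),(120,(0,0,255))]:
    for sg in (1,-1): ln(r.x,[[-75,87*sg,z],[81,87*sg,z]],c)
ln(r.x,[[-78,-96,45],[78,-96,45],[78,96,45],[-78,96,45],[-78,-96,45]],(255,0,255))
for sg in (1,-1): ln(r.x,[[-97,118*sg,130],[-75,101*sg,130],[81,101*sg,130]],(255,0,0))
ln(s.x,np.vstack([sq,sq[:1]]),(0,0,255)); ln(s.x,[[-75,-22,38],[-80,-22,38],[-80,22,38],[-75,22,38],[-75,-22,38]],(0,0,255))
cv2.imwrite('pics/o1.png',big[230:780,150:950])
E
```

```text
rack [ 469.07327369 -217.2075858    -1.59907184] [ 0.6 -0.2 -0.5  0.4 -0.6  0.1  0.1 -0.1]
sheet [444.38673005  70.65034674  -1.62817422] [-0.7  0.1  1.1 -1.  -0.7  0.9  0.4  0.1]
tab [[448.83107757 148.02280809  21.        ]]
```

View pics/o1.png

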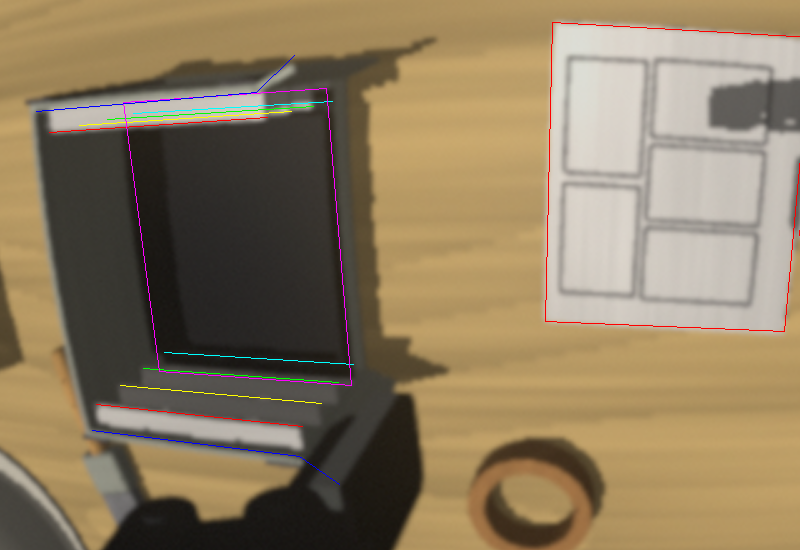

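The overlay fits: the drip tray matches the 30 mm level, the rails and the sheet agree with the model, and the goal is the 60 mm rails. Now moving to above the tab.

Call:
move_arm --targets "1 -0.2 1 2.7 0 0 0;1 -0.2 1 2.7 0 0 0;1 -0.2 1 2.7 0 0 0;1 -0.2 1 2.7 0 0 0;1 -0.2 1 2.7 0 0 0"

```text
clock: 2.28
eef_pos: [434.8, 107.3, 203.1]
tool_rot: [3.141, -0.0, -3.14]
force: [0.5, -0.1, 0.0]
width: 85.5
gripper_force: 0.0
```

Call:
move_arm --targets "1 -0.2 1 2.7 0 0 0;1 -0.2 1 2.7 0 0 0;1 -0.2 1 2.7 0 0 0;1 -0.2 1 2.7 0 0 0;1 -0.2 1 2.7 0 0 0"

```text
clock: 2.7
eef_pos: [444.6, 157.4, 67.9]
tool_rot: [3.141, -0.001, -3.14]
force: [0.1, -0.0, -1.2]
width: 85.4
gripper_force: 0.0
```

Call:
move_arm --targets "1 0 0 0 0 0 2.7;1 0 0 0 0 0 0;1 0 0 0 0 0 0"

```text
clock: 2.95
eef_pos: [444.8, 156.4, 69.0]
tool_rot: [3.142, -0.001, 3.097]
force: [0.1, -0.3, -0.2]
width: 85.6
gripper_force: 0.0
```

```bash
cat >> h.py <<'E'
def go(p,yaw,q=True):
    s=read_state(); d=np.array(p)-s['eef_pos']; M=R.from_euler('xyz',s['tool_rot']).as_matrix()
    T=R.from_euler('xyz',[np.pi,0,yaw]).as_matrix()
    print('at',s['eef_pos'].round(1),s['tool_rot'].round(3),'shift cm',(M.T@d/10).round(2),'turn deg',np.degrees(R.from_matrix(M.T@T).as_rotvec()).round(2),'F',s['force'].round(1),'w',round(s['width'],1),round(s['clock'],1),'q',s['qpos'].round(2))
E
python3 - <<'E'
from h import *
go([448.8,148,10],3.084)
im=snap('wrist','w2'); cv2.imwrite('pics/w2b.png',cv2.resize(im['color'][:,:,::-1],(800,500),interpolation=cv2.INTER_CUBIC))
E
```

```text
at [444.8 156.4  69. ] [ 3.142e+00 -1.000e-03  3.097e+00] shift cm [-0.45 -0.82  5.9 ] turn deg [ 0.   -0.06  0.75] F [ 0.1 -0.3 -0.2] w 85.6 3.0 q [-0.46  0.66  0.1   2.14 -0.18  0.35  1.31]
```

View pics/w2b.png

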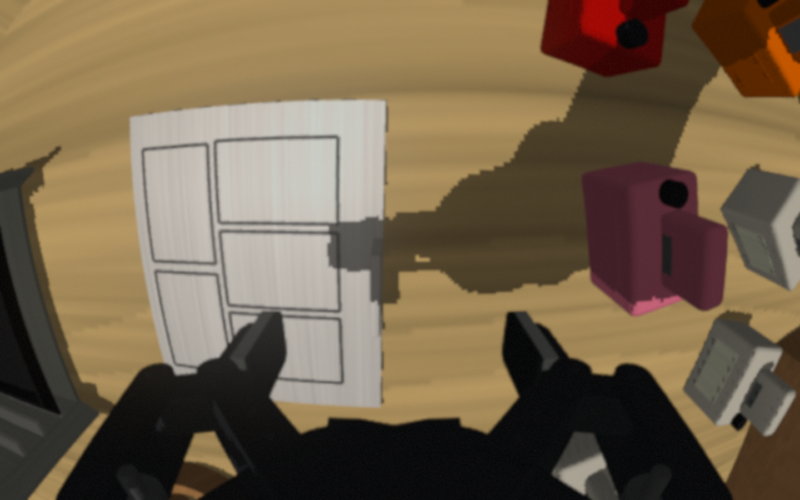

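The sheet's trailing edge runs from (386,100) to (381,406). I'll check its world position against the first fit.

```bash
python3 - <<'E'
from h import *
im=load('w2')
for u,v in [(386,100),(381,406)]:
    print(pix2w(im,(u+.5)/1.25-.5,(v+.5)/1.25-.5,4,True).round(1))
print(rackpts([444.39,70.65,-1.628],[[-80,-97,4],[-80,97,4]]).round(1))
for q in [[-75,-22,38],[-75,22,38],[-80,-22,38],[-80,22,38]]: print((w2pix(im,rackpts([444.39,70.65,-1.628],[q])[0],True)*1.25).round())
E
```

```text
[353.7 157.2   4. ]
[547.2 144.1   4. ]
[[352.1 156.1   4. ]
 [545.8 145.    4. ]]
[370. 252.]
[370. 334.]
[380. 252.]
[380. 334.]
```

```bash
python3 - <<'E'
from h import *
im=load('w1')
for q in [[-75,-22,38],[-75,22,38],[-80,-22,38],[-80,22,38],[-80,-22,4],[-80,22,4]]: print((w2pix(im,rackpts([444.39,70.65,-1.628],[q])[0],True)*1.25).round())
E
```

```text
[478. 196.]
[474. 232.]
[482. 197.]
[478. 233.]
[476. 192.]
[473. 226.]
```

The tab prediction matches the sliver seen at (475–482, 195–233). Lowering and gripping.

Call:
move_arm --targets "1 -0.45 -0.85 1 0 0 1;1 0 0 2.4 0 0 0;1 0 0 2.4 0 0 0;1 0 0 0 0 0 0;-1 0 0 0 0 0 0"

```text
clock: 3.42
eef_pos: [448.6, 146.9, 20.3]
tool_rot: [3.14, -0.004, 3.076]
force: [-0.2, 0.6, 0.6]
width: 75.4
gripper_force: 0.0
```

Call:
move_arm --targets "-1 0 0 0 0 0 0;-1 0 0 0 0 0 0;-1 0 0 0 0 0 0;-1 0 0 0 0 0 0;-1 0 0 0 0 0 0"

```text
clock: 3.83
eef_pos: [449.0, 147.9, 20.9]
tool_rot: [3.139, -0.003, 3.077]
force: [0.4, 0.2, -0.5]
width: 12.3
gripper_force: 0.0
```

Call:
move_arm --targets "-1 0 0 0 0 0 0;-1 0 0 0 0 0 0;-1 0 0 0 0 0 0;-1 0 0 0 0 0 0;-1 0 0 0 0 0 0"

```text
clock: 4.25
eef_pos: [448.8, 147.8, 21.0]
tool_rot: [3.139, -0.003, 3.077]
force: [0.0, -0.3, 5.7]
width: 3.7
gripper_force: 61.5
```

Gripped, but 10 mm too high (a row fell short). I'll open, lower and grip again.

Call:
move_arm --targets "0 0 0 0 0 0 0;0 0 0 0 0 0 0;0 0 0 0 0 0 0;0 0 0 0 0 0 0;0 0 0 0.6 0 0 0"

```text
clock: 4.67
eef_pos: [449.1, 148.0, 14.9]
tool_rot: [3.138, -0.002, 3.077]
force: [-0.2, 0.9, -0.7]
width: 42.8
gripper_force: 0.0
```

Call:
move_arm --targets "0 0 0 0.5 0 0 0;0 0 0 0 0 0 0;0 0 0 0 0 0 0;-1 0 0 0 0 0 0;-1 0 0 0 0 0 0"

```text
clock: 5.08
eef_pos: [448.7, 147.9, 9.6]
tool_rot: [3.139, -0.003, 3.077]
force: [-0.1, -0.2, 0.1]
width: 19.5
gripper_force: 0.0
```

Call:
move_arm --targets "-1 0 0 0 0 0 0;-1 0 0 0 0 0 0;-1 0 0 0 0 0 0;-1 0 0 0 0 0 0;-1 0 0 0 0 0 0"

```text
clock: 5.5
eef_pos: [448.7, 147.9, 9.8]
tool_rot: [3.139, -0.003, 3.077]
force: [-1.3, -1.1, 5.1]
width: 4.0
gripper_force: 59.3
```

Call:
move_arm --targets "-1 0 0 -0.5 0 0 0;-1 0 0 -1.3 0 0 0;-1 0 0 -1.3 0 0 0;-1 0 0 -1.3 0 0 0;-1 0 0 -1.3 0 0 0"

```text
clock: 5.92
eef_pos: [448.3, 147.7, 66.8]
tool_rot: [3.139, -0.005, 3.078]
force: [0.9, 0.1, -3.9]
width: 4.3
gripper_force: 58.8
```

Call:
move_arm --targets "-1 0 0 -1 0 0 -0.9;-1 0 0 0 0 0 -0.9;-1 0 0 0 0 0 0;-1 0 0 0 0 0 0;-1 0 0 0 0 0 0"

```text
clock: 6.33
eef_pos: [448.2, 147.6, 75.7]
tool_rot: [3.139, -0.005, 3.109]
force: [-0.7, 0.1, -3.9]
width: 4.1
gripper_force: 58.8
```

```bash
python3 - <<'E'
from h import *
go(rackpts([469,-217,-1.599],[[-77.5-60,0,76]])[0],3.112)
im=snap('wrist','w3'); c=cv2.resize(im['color'][:,:,::-1],(800,500),interpolation=cv2.INTER_CUBIC)
s=snap('side','s3')['color'][200:380,230:450,::-1]
out=np.zeros((600,800,3),np.uint8); out[:400]=c[:400]; out[400:,:245]=cv2.resize(s,(245,200),interpolation=cv2.INTER_CUBIC)
cv2.imwrite('pics/w3b.png',out)
E
```

```text
at [448.2 147.6  75.7] [ 3.139 -0.005  3.109] shift cm [ -3.21 -22.62  -0.1 ] turn deg [ 0.13 -0.29 -0.19] F [-0.7  0.1 -3.9] w 4.1 6.3 q [-0.56  0.67  0.28  2.14 -0.47  0.4   1.63]
```

View pics/w3b.png

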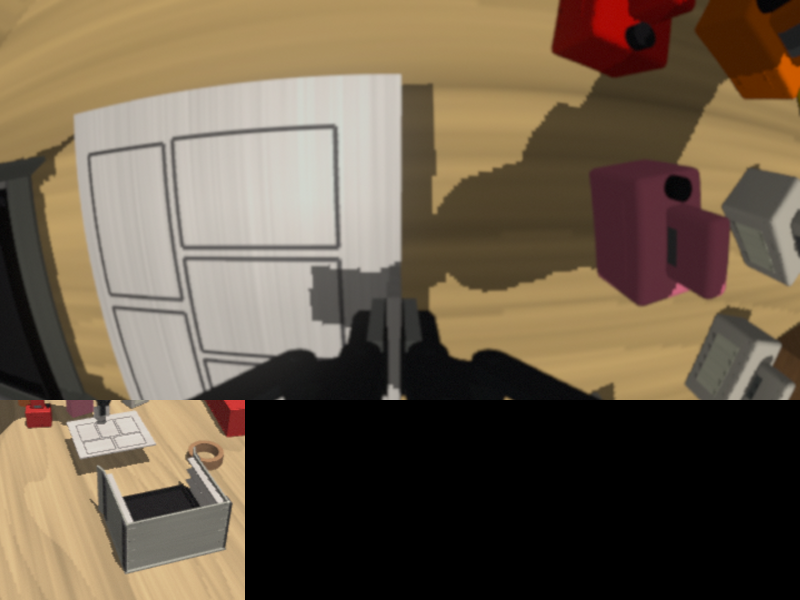

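The sheet is held and level by eye; right-hand corners at (75,115) leading and (402,75) trailing. I'll solve for yaw, pitch and lateral offset in the grip.

```bash
python3 - <<'E'
from h import *
from scipy.optimize import least_squares
im=load('w3'); st=read_state()
g=cv2.cvtColor(im['color'],cv2.COLOR_RGB2GRAY)
pix=(np.array([[75,115],[402,75]])+.5)/1.25-.5
pix=cv2.cornerSubPix(g,pix.astype(np.float32).reshape(-1,1,2),(4,4),(-1,-1),(3,40,.01)).reshape(-1,2); print(pix*1.25)
q=np.array([[160,-97,0],[0,-97,0]])  # from trailing edge, top face
def pts(p): # yaw,pitch(nose up +), tx, ty trailing mid top ; z fixed
    M=R.from_euler('ZY',[p[0],-p[1]]).as_matrix(); return (M@q.T).T+[p[2],p[3],st['eef_pos'][2]-6]
r=least_squares(lambda p:np.array([w2pix(im,w,True)-x for w,x in zip(pts(p),pix)]).ravel(),[-1.6,0,448,150])
print(r.x,r.cost)
E
```

```text
[[ 73.22772  114.485245]
 [400.521     73.76224 ]]
[-1.60083594e+00  2.13257143e-03  4.49764831e+02  1.51262717e+02] 3.2311742677852644e-27
```

In the grip: yaw −1.601, pitch ≈ 0, offset 1.5 mm. Aligning with the rack and going in.

Call:
move_arm --targets "-1 -0.5 -1.5 0 0 0 0;-1 -0.7 -2 0 0 0 0;-1 -0.7 -2 0 0 0 0;-1 -0.7 -2 0 0 0 0;-1 -0.46 -2 0 0 0 0"

```text
clock: 6.85
eef_pos: [476.7, 50.7, 75.6]
tool_rot: [3.139, -0.004, 3.109]
force: [0.6, -0.0, -4.0]
width: 3.9
gripper_force: 58.9
```

Call:
move_arm --targets "-1 0 0 0 0 0 0;-1 0 0 0 0 0 0;-1 0 0 0 0 0 0"

```text
clock: 7.1
eef_pos: [475.8, 52.1, 75.7]
tool_rot: [3.139, -0.005, 3.109]
force: [0.3, 0.6, -2.7]
width: 3.8
gripper_force: 59.1
```

```bash
python3 - <<'E'
from h import *
go(rackpts([469,-217,-1.599],[[-77.5-60,-1.5,76]])[0],3.111)
im=snap('wrist','w4'); c=cv2.resize(im['color'][:,:,::-1],(800,500),interpolation=cv2.INTER_CUBIC)
cv2.imwrite('pics/w4b.png',c)
E
```

```text
at [475.8  52.1  75.7] [ 3.139 -0.005  3.109] shift cm [  0.   -13.17  -0.07] turn deg [ 0.18 -0.28 -0.14] F [ 0.3  0.6 -2.7] w 3.8 7.1 q [-0.34  0.67  0.26  2.12 -0.42  0.41  1.79]
```

View pics/w4b.png

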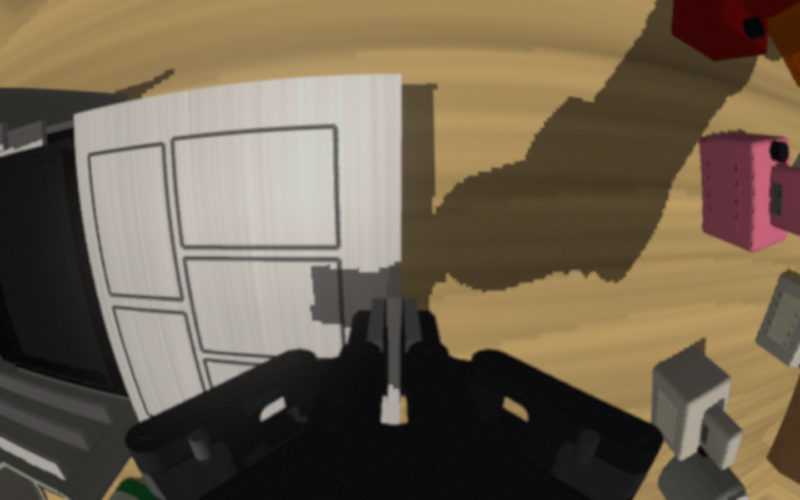

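The leading edge is at the mouth; the rails' front ends on the base side show near (45,125). Checking that against the rack pose.

```bash
python3 - <<'E'
from h import *
im=load('w4')
for z in (60,90,120,130):
    for y in (-87,-101): print(z,y,(w2pix(im,rackpts([469,-217,-1.599],[[-75,y,z]])[0],True)*1.25).round(), end=' | ')
big=cv2.resize(im['color'][60:180,0:160,::-1],(800,600),interpolation=cv2.INTER_CUBIC)
for z in (60,90,120):
    P=[(int((a-0)*5),int((b-60)*5)) for a,b in [w2pix(im,rackpts([469,-217,-1.599],[q])[0],True) for q in ([0,-87,z],[-75,-87,z],[-75,-101,z])]]
    cv2.polylines(big,[np.array(P)],False,(0,0,255),1)
P=[(int(a*5),int((b-60)*5)) for a,b in [w2pix(im,rackpts([469,-217,-1.599],[q])[0],True) for q in ([0,-101,130],[-75,-101,130],[-97,-118,130])]]
cv2.polylines(big,[np.array(P)],False,(0,255,0),1)
cv2.imwrite('pics/c4.png',big)
E
```

```text
60 -87 [ 44. 143.] | 60 -101 [ 43. 119.] | 90 -87 [  5. 148.] | 90 -101 [  4. 121.] | 120 -87 [-39. 155.] | 120 -101 [-41. 125.] | 130 -87 [-56. 158.] | 130 -101 [-57. 126.] |
```

View pics/c4.png

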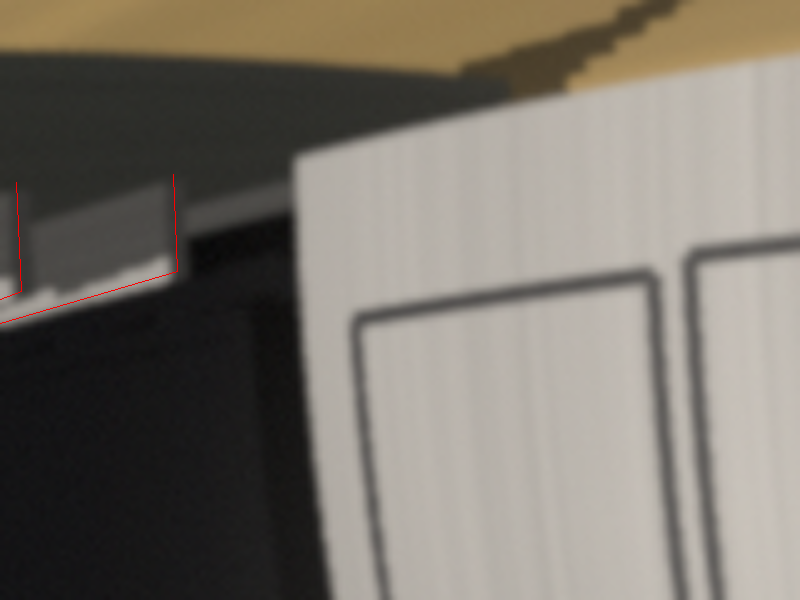

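The rail ends match within a millimetre. Sliding in.

Call:
move_arm --targets "-1 0 -1.3 0 0 0 -0.1;-1 0 -1.5 0 0 0 0;-1 0 -1.5 0 0 0 0;-1 0 -1.5 0 0 0 0;-1 0 -1.5 0 0 0 0"

```text
clock: 7.57
eef_pos: [473.7, -20.4, 75.7]
tool_rot: [3.138, -0.004, 3.113]
force: [0.5, -0.9, -3.7]
width: 4.0
gripper_force: 59.1
```

Call:
move_arm --targets "-1 0 -1.5 0 0 0 0;-1 0 -1.5 0 0 0 0;-1 0 -1.5 0 0 0 0;-1 0 -1.4 0 0 0 0;-1 0 0 0 0 0 0"

```text
clock: 7.98
eef_pos: [472.1, -82.5, 75.7]
tool_rot: [3.141, -0.003, 3.108]
force: [0.2, -0.3, -3.4]
width: 4.1
gripper_force: 59.3
```

```bash
python3 - <<'E'
from h import *
go(rackpts([469,-217,-1.599],[[-77.5-3,-1.5,71]])[0],3.111)
E
```

```text
at [472.1 -82.5  75.7] [ 3.141e+00 -3.000e-03  3.108e+00] shift cm [ 0.05 -5.4   0.47] turn deg [ 0.05 -0.18 -0.18] F [ 0.2 -0.3 -3.4] w 4.1 8.0 q [-0.04  0.66  0.22  2.12 -0.36  0.4   2.01]
```

Call:
move_arm --targets "-1 0 -1.3 0 0 0 0;-1 0 -1.3 0 0 0 0;-1 0 -1.3 0 0 0 0;-1 0 -1 0 0 0 0;-1 0 -0.5 0 0 0 0"

```text
clock: 8.4
eef_pos: [470.5, -134.4, 75.5]
tool_rot: [3.139, -0.004, 3.111]
force: [0.2, -0.0, -3.4]
width: 4.0
gripper_force: 59.2
```

Call:
move_arm --targets "-1 0 0 0.2 0 0 0;-1 0 0 0.2 0 0 0;-1 0 0 0.1 0 0 0;-1 0 0 0 0 0 0"

```text
clock: 8.73
eef_pos: [470.4, -132.9, 70.3]
tool_rot: [3.138, -0.004, 3.112]
force: [-0.9, 1.5, -2.5]
width: 4.0
gripper_force: 59.5
```

Call:
move_arm --targets "-1 0 -0.3 0.05 0 0 0;-1 0 -0.3 0.05 0 0 0;-1 0 -0.1 0 0 0 0;-1 0 0 0 0 0 0;-1 0 0 0 0 0 0"

```text
clock: 9.15
eef_pos: [470.6, -141.3, 69.8]
tool_rot: [3.139, -0.003, 3.111]
force: [0.1, 1.8, 1.3]
width: 3.7
gripper_force: 60.1
```

Resting on the rails and at the back plate. Releasing and lifting away.

Call:
move_arm --targets "-0.3 0 0 0 0 0 0;-0.3 0 0 0 0 0 0;-0.3 0 0 0 0 0 0;-0.3 0 0 0 0 0 0;-0.3 0 0 -1 0 0 0"

```text
clock: 9.57
eef_pos: [469.1, -141.1, 78.6]
tool_rot: [3.139, -0.007, 3.11]
force: [-0.3, 0.7, 0.4]
width: 29.9
gripper_force: 0.0
```

Call:
move_arm --targets "-0.3 0 0 -2 0 0 0;0 0 0 -3 0 0 0;0 0 0 -3 0 0 0;0 0 0 -3 0 0 0;0 0 0 -3 0 0 0"

```text
clock: 9.98
eef_pos: [470.3, -141.7, 221.7]
tool_rot: [3.139, -0.003, 3.11]
force: [1.3, 0.3, -0.8]
width: 42.8
gripper_force: 0.0
```

Call:
move_arm --targets "0 0 2 -3.5 0 0 0;0 0 2.5 -3 0 0 0;0 0 3 -2 0 0 0;0 0 0 0 0 0 0;0 0 0 0 0 0 0"

```text
clock: 10.4
eef_pos: [474.0, -65.2, 306.5]
tool_rot: [3.138, -0.0, 3.114]
force: [-0.2, -0.8, -1.4]
width: 42.6
gripper_force: 0.0
```

```bash
python3 - <<'E'
from h import *
s=read_state();print(s['eef_pos'],s['tool_rot'],s['force'])
im=snap('wrist','w5'); c=cv2.resize(im['color'][:,:,::-1],(800,500),interpolation=cv2.INTER_CUBIC)
cv2.imwrite('pics/w5b.png',c)
E
```

```text
[473.97242859 -65.2019202  306.45851442] [ 3.13820986e+00 -1.80489835e-04  3.11442801e+00] [-0.21829704 -0.84704185 -1.36781989]
```

View pics/w5b.png

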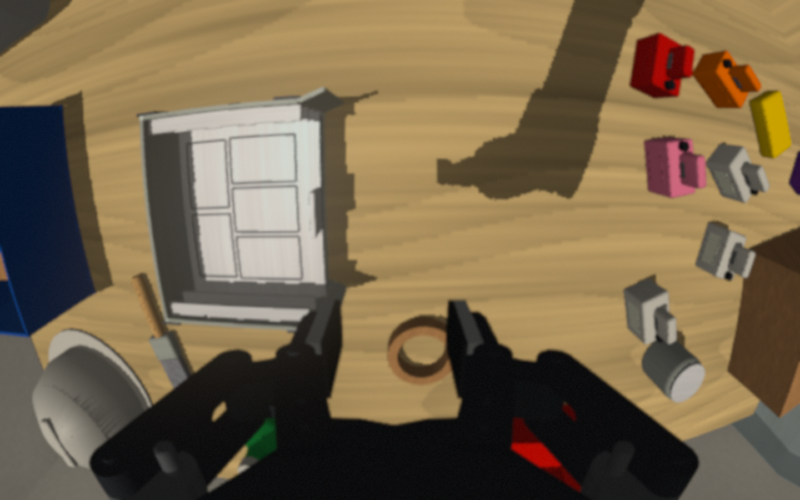

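The sheet is home in the rack with its five outlines visible, from (192,142) to (301,279). I'll measure the places and head for the canisters.

```bash
python3 - <<'E'
from h import *
im=load('w5'); p=[469,-217,-1.599]
def rk(u,v,z):
    w=pix2w(im,(u+.5)/1.25-.5,(v+.5)/1.25-.5,z,True); d=w[:2]-p[:2]; c,s=np.cos(p[2]),np.sin(p[2]); return np.array([c*d[0]+s*d[1],-s*d[0]+c*d[1]]).round(1)
for n,b in dict(back1=[(191,142),(225,139),(228,208),(196,211)],back0=[(196,214),(229,212),(237,278),(203,277)],front2=[(230,137),(295,134),(297,182),(233,183)],front1=[(234,189),(298,186),(300,232),(236,232)],front0=[(237,237),(300,237),(301,279),(240,278)],trail=[(324,120),(327,285)]).items():
    P=[rk(u,v,64) for u,v in b]; print(n,np.mean(P,0).round(1),(np.ptp(np.array(P),0)))
print('place guess',[ (c) for c in ()])
im=load('top0')
E
```

```text
back1 [ 44.6 -37.8] [42.3 76.5]
back0 [45.  41.3] [44.6 75.7]
front2 [-19.  -51.8] [72.2 50.4]
front1 [-19.6   2. ] [73.6 48.4]
front0 [-18.   55.1] [74.4 47.6]
trail [-83.   -1.5] [  3.  173.9]
place guess []
```

Call:
move_arm --targets "1 -0.3 3.8 0 0 0 0;1 -0.3 3.8 0 0 0 0;1 -0.3 3.8 0 0 0 0;1 -0.3 3.8 0 0 0 0;1 -0.3 3.8 0 0 0 0"

```text
clock: 10.87
eef_pos: [493.9, 122.3, 304.3]
tool_rot: [3.14, -0.005, 3.107]
force: [1.2, 0.2, 0.6]
width: 85.3
gripper_force: 0.0
```

Call:
move_arm --targets "1 -0.3 3.8 0 0 0 0;1 -0.3 3.8 0 0 0 0;1 -0.3 3.8 0 0 0 0;1 -0.3 3.8 0 0 0 0;1 -0.3 3.8 0 0 0 0"

```text
clock: 11.28
eef_pos: [515.5, 311.7, 304.5]
tool_rot: [3.141, -0.005, 3.108]
force: [0.7, 0.2, 0.8]
width: 85.4
gripper_force: 0.0
```

Call:
move_arm --targets "1 0 2 0 0 0 0;1 0 0 0 0 0 0;1 0 0 0 0 0 0"

```text
clock: 11.53
eef_pos: [515.7, 331.3, 304.0]
tool_rot: [-3.141, -0.006, 3.111]
force: [-0.7, -1.4, -0.0]
width: 85.5
gripper_force: 0.0
```

```bash
python3 - <<'E'
from h import *
s=read_state();print(s['eef_pos'],s['tool_rot'],s['qpos'].round(2))
im=snap('wrist','w6'); c=cv2.resize(im['color'][:,:,::-1],(800,500),interpolation=cv2.INTER_CUBIC)
cv2.imwrite('pics/w6b.png',c)
E
```

```text
[515.69085883 331.2857309  303.96743215] [-3.14134547 -0.00550455  3.11073925] [-0.79  0.52  0.28  1.53 -0.15  1.12  1.07]
```

View pics/w6b.png

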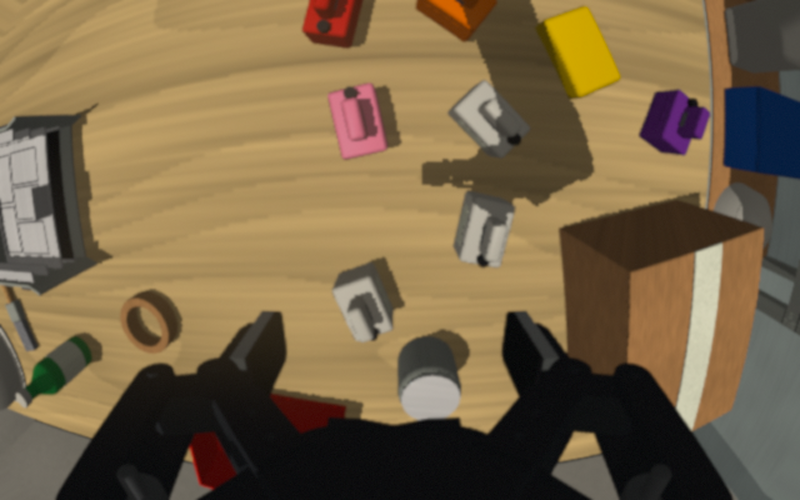

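All three white canisters stand where they were: (490,118), (485,228) and (363,300) on the 1.25x picture, with the tin near (430,370). I'll fit the canister model to their silhouettes numerically.

```bash
cat >> h.py <<'E'
from scipy.optimize import minimize
def box(lx,ly,z0,z1): return np.array([[a*lx/2,b*ly/2,z] for a in(-1,1) for b in(-1,1) for z in(z0,z1)])
BODY,HAN=box(72,48,0,56),box(40,16,56,94); CAP=box(10,10,56,65)+[28.5,0,0]
def fitcan(im,x0,fish=True,zb=0,sc=4,h=45):
    hsv=cv2.cvtColor(im['color'],cv2.COLOR_RGB2HSV)
    u,v=w2pix(im,[x0[0],x0[1],zb+40],fish).astype(int); H=im['color'].shape
    a,b,c,d=max(u-h,0),min(u+h,H[1]),max(v-h,0),min(v+h,H[0])
    m=((hsv[...,1]<60)&(hsv[...,2]>25)).astype(np.uint8)[c:d,a:b]
    m=cv2.morphologyEx(m,cv2.MORPH_CLOSE,np.ones((5,5),np.uint8))
    n,l,stt,_=cv2.connectedComponentsWithStats(m)
    k=l[v-c,u-a] or 1+np.argmax(stt[1:,4]); m=(l==k).astype(np.uint8)
    M=cv2.resize(m,None,fx=sc,fy=sc,interpolation=cv2.INTER_NEAREST)
    def cost(p):
        S=np.zeros_like(M)
        for B in (BODY,HAN,CAP):
            P=np.array([(w2pix(im,w,fish)-[a,c]+.5)*sc for w in rackpts(p,B+[0,0,zb])]); 
            cv2.fillConvexPoly(S,cv2.convexHull(np.round(P).astype(np.int32)),1)
        return np.sum(S!=M)/np.sum(M)
    best=None
    for y0 in np.arange(0,2*np.pi,np.pi/6):
        r=minimize(cost,[x0[0],x0[1],y0],method='Nelder-Mead',options=dict(initial_simplex=np.array([[x0[0],x0[1],y0],[x0[0]+15,x0[1],y0],[x0[0],x0[1]+15,y0],[x0[0],x0[1],y0+.4]])))
        if best is None or r.fun<best.fun: best=r
    return best.x,best.fun,m.sum()
E
python3 - <<'E'
from h import *
im=load('w6')
for n,(u,v) in dict(C=(490,118),A=(485,228),B=(363,300),tin=(430,385)).items():
    w=pix2w(im,u/1.25,v/1.25,60,True)
    if n=='tin': print(n,w.round()); continue
    x,f,a=fitcan(im,w[:2]); print(n,w.round(),x.round(3),round(f,3),a)
E
```

```text
C [425. 432.  60.] [424.599 435.995   3.901] 0.129 2112
A [539. 427.  60.] [545.202 431.226   2.888] 0.128 2111
B [616. 296.  60.] [632.569 293.572   3.415] 0.147 1976
tin [733. 370.  60.]
```

```bash
python3 - <<'E'
from h import *
im=load('w6')
hsv=cv2.cvtColor(im['color'],cv2.COLOR_RGB2HSV)
for p in ([424.6,436,.76],[632.6,293.6,.273]):
    u,v=w2pix(im,[p[0],p[1],40],True).astype(int)
    S=np.zeros(hsv.shape[:2],np.uint8)
    for B in (BODY,HAN): cv2.fillConvexPoly(S,cv2.convexHull(np.array([w2pix(im,w,True).round().astype(int) for w in rackpts(p,B)])),1)
    for r in range(v-38,v+40,2): print(''.join(('s%02d.%02d'%(hsv[r,c,1]//10,hsv[r,c,2]//10))[1:]+('|' if S[r,c] else ' ') for c in range(u-36,u+36,5)))
    print()
E
```

```text
11.17 11.17 11.17 11.17 11.17 11.17 11.17 11.13 11.08 12.08 11.08 11.08 12.08 11.08 11.08 
11.17 11.17 11.17 11.17 11.17 11.17 11.17 11.16 11.08 12.08 11.08 11.08 11.08 12.08 11.07 
11.17 11.17 11.17 11.17 11.17 11.17 11.17 11.17 11.08 11.08 11.08 11.08 11.08 12.08 11.08 
11.17 11.17 11.17 11.17 11.17 11.17 11.16 11.17 11.08 11.08 11.08 11.08 11.08 11.08 11.08 
11.17 11.17 11.17 11.17 11.17 11.17 06.14|08.16|11.08 11.08 11.08 11.08 11.08 11.08 11.08 
11.17 11.17 11.17 11.17 11.17 10.15|03.16|04.16|11.09 11.08 11.08 11.08 11.08 11.08 11.08 
11.17 11.17 11.17 11.17 11.17 05.12|03.17|03.17|09.09 11.08 11.08 11.08 11.08 11.08 11.08 
11.17 11.17 11.17 11.17 10.15|03.14|03.18|03.18|04.10|11.08 11.08 11.08 12.08 11.08 11.08 
11.17 11.17 11.17 11.17 06.11|03.17|03.18|03.18|03.13|11.08 11.08 11.08 11.08 11.08 11.08 
11.18 11.17 11.18 11.16 03.13|03.18|03.18|03.18|03.16|08.08|11.08 11.08 11.08 11.08 11.08 
11.17 11.17 11.17 08.12|03.16|03.18|03.18|03.18|03.16|04.08|11.08 11.08 11.08 11.08 11.08 
11.17 11.17 11.17 04.11|03.18|03.18|03.18|03.15|03.15|03.08|10.08 11.08 11.08 11.08 11.08 
11.17 11
[... 5297 characters left out ...]
.17 11.17|03.17|03.18|03.16|03.05|10.16|11.17|11.17 11.17 11.17 
11.17 11.17 11.17 11.17 11.17 11.17 04.17|03.18|03.17|05.06|11.17|11.17 11.17 11.18 11.18 
11.17 11.17 11.17 11.17 11.17 11.17 08.17|04.17|06.16|11.12 11.17 11.17 11.17 11.18 11.18 
11.17 11.17 11.17 11.17 11.17 11.17 11.17|09.16|11.16|11.16 11.16 11.17 11.17 11.17 11.16 
11.17 11.17 11.17 11.16 11.16 11.16 11.16 11.16|11.16 11.16 11.16 11.17 11.17 11.17 08.09 
11.17 11.17 11.17 11.17 11.16 11.16 11.16 11.16 11.16 11.16 11.17 11.18 11.18 11.17 03.06 
11.17 11.17 11.17 11.16 11.16 11.16 11.16 11.16 11.16 11.16 11.17 11.17 11.17 11.16 02.06 
11.16 11.16 11.16 11.16 11.16 11.16 11.16 11.16 11.16 11.16 11.17 11.17 12.17 10.13 02.06
```

```bash
sed -i 's/hsv\[...,1\]<60)&(hsv\[...,2\]>25)/hsv[...,1]<80)/; s/(BODY,HAN,CAP)/(BODY,HAN)/; s/np.arange(0,2\*np.pi,np.pi\/6)/np.arange(0,np.pi,np.pi\/6)/' h.py
python3 - <<'E'
from h import *
im=load('w6')
for n,w in dict(C=(425,436),A=(545,431),B=(630,294)).items():
    x,f,a=fitcan(im,w); print(n,x.round(3),round(f,3),a)
s=read_state();print(s['eef_pos'],s['tool_rot'])
E
```

```text
C [423.893 436.735   0.759] 0.066 2241
A [545.358 431.866   2.971] 0.08 2209
B [6.31093e+02 2.93699e+02 3.23000e-01] 0.09 2095
[516.17677763 329.7359139  304.45319063] [-3.1410518  -0.00484035  3.10839204]
```

Refit: C (424,437), A (545,432), B (631,294), all within reach and agreeing with the top view. I'll take B first, for the back row.

Call:
move_arm --targets "1 0 0 0 0 0 -6.8;1 0 0 0 0 0 -6.8;1 0 0 0 0 0 -6.8;1 -1.95 -1.4 2.5 0 0 0;1 -1.95 -1.4 2.5 0 0 0"

```text
clock: 12.0
eef_pos: [562.9, 316.3, 256.9]
tool_rot: [3.137, 0.001, -2.818]
force: [0.1, 0.8, -0.1]
width: 85.6
gripper_force: 0.0
```

Call:
move_arm --targets "1 -1.95 -1.4 2.5 0 0 0;1 -1.95 -1.4 2.5 0 0 0;1 -1.95 -1.4 2.5 0 0 0;1 0 0 0 0 0 0;1 0 0 0 0 0 0"

```text
clock: 12.42
eef_pos: [630.5, 292.0, 177.7]
tool_rot: [3.141, -0.007, -2.823]
force: [-0.3, -0.3, 0.3]
width: 85.2
gripper_force: 0.0
```

```bash
cat >> h.py <<'E'
def go2(p,yaw):
    "turn about tool z first, then shift in the turned frame"
    s=read_state(); T=R.from_euler('xyz',[np.pi,0,yaw]).as_matrix(); y=s['tool_rot'][2]
    dy=(yaw-y+np.pi)%(2*np.pi)-np.pi
    print('at',s['eef_pos'].round(1),s['tool_rot'].round(3),'turn z deg',round(-np.degrees(dy),1),'then cm',(T.T@(np.array(p)-s['eef_pos'])/10).round(2),'F',s['force'].round(1),'w',round(s['width'],1),'t',round(s['clock'],1),'q7',s['qpos'][6].round(2))
E
python3 - <<'E'
from h import *
im=snap('wrist','w7')
x,f,a=fitcan(im,(631,294),h=75); print(x.round(3),round(f,3),a)
th=x[2]; th=th+np.pi if th<1.57 else th
go2([x[0],x[1],61],th)
E
```

```text
[6.31225e+02 2.93830e+02 3.29000e-01] 0.047 4373
at [630.3 294.3 179.6] [ 3.139 -0.004 -2.82 ] turn z deg -0.4 then cm [-0.07 -0.07 11.86] F [ 0.  -0.2  0.2] w 85.2 t 12.5 q7 1.53
```

Call:
move_arm --targets "0 0 0 2.5 0 0 -0.4;0 0 0 2.5 0 0 0;0 0 0 2.5 0 0 0;0 0 0 2.2 0 0 0;0 0 0 0 0 0 0"

```text
clock: 12.88
eef_pos: [626.4, 296.7, 80.5]
tool_rot: [3.138, -0.009, -2.809]
force: [-1.2, -0.3, -1.2]
width: 42.2
gripper_force: 0.0
```

```bash
python3 - <<'E'
from h import *
go2([631.2,293.8,61],.329+np.pi)
E
```

```text
at [626.4 296.7  80.5] [ 3.138 -0.009 -2.809] turn z deg 0.2 then cm [-0.36 -0.42  1.95] F [-1.2 -0.3 -1.2] w 42.2 t 12.9 q7 1.55
```

Call:
move_arm --targets "0 -0.4 -0.4 0 0 0 0;0 0 0 1 0 0 0;0 0 0 0.9 0 0 0;0 0 0 0 0 0 0;-1 0 0 0 0 0 0"

```text
clock: 13.3
eef_pos: [634.5, 295.0, 64.2]
tool_rot: [3.138, -0.003, -2.81]
force: [0.2, 0.3, 0.8]
width: 31.6
gripper_force: 0.0
```

Call:
move_arm --targets "-1 0 0 0 0 0 0;-1 0 0 0 0 0 0;-1 0 0 0 0 0 0;-1 0 0 0 0 0 0;-1 0 0 0 0 0 0"

```text
clock: 13.72
eef_pos: [635.2, 295.2, 64.8]
tool_rot: [3.138, -0.001, -2.81]
force: [-0.5, -0.1, 3.5]
width: 15.0
gripper_force: 59.2
```

```bash
python3 - <<'E'
from h import *
go2([631.2,293.8,61],.329+np.pi)
E
```

```text
at [635.2 295.2  64.8] [ 3.138e+00 -1.000e-03 -2.810e+00] turn z deg 0.2 then cm [ 0.42 -0.01  0.38] F [-0.5 -0.1  3.5] w 15.0 t 13.7 q7 1.55
```

Gripped (15 mm, 59 N), with the canister centre 4 mm along tool x from the TCP. Lifting and turning toward the rack.

Call:
move_arm --targets "-1 0 0 -2 0 0 0;-1 0 0 -3.5 0 0 6;-1 0 0 -3.5 0 0 6;-1 0 0 -3.5 0 0 6;-1 0 0 -3.5 0 0 2.6"

```text
clock: 14.13
eef_pos: [634.4, 294.4, 224.8]
tool_rot: [3.14, -0.006, 3.109]
force: [0.3, 0.4, -2.9]
width: 15.0
gripper_force: 59.1
```

```bash
cat >> h.py <<'E'
RK=[469,-217,-1.599]
PL=dict(back0=(45,39.7),back1=(45,-37.3),front0=(-20,54.2),front1=(-20,1.2),front2=(-20,-51.8))
def place(n,ox,z):
    "ox: can centre along tool x from TCP, mm"
    psi=3.113 if n[0]=='b' else 1.543
    w=rackpts(RK,[[*PL[n],z]])[0]; w[:2]-=ox*np.array([np.cos(psi),np.sin(psi)]); print(n,w.round(1)); go2(w,psi)
E
python3 - <<'E'
from h import *
place('back1',4.2,225)
E
```

```text
back1 [ 434.6 -261.1  225. ]
at [634.4 294.4 224.8] [ 3.14  -0.006  3.109] turn z deg -0.2 then cm [ 1.838e+01 -5.609e+01 -2.000e-02] F [ 0.3  0.4 -2.9] w 15.0 t 14.1 q7 1.23
```

Call:
move_arm --targets "-1 0.6 -2 0 0 0 0;-1 1.15 -3.5 0 0 0 0;-1 1.15 -3.5 0 0 0 0;-1 1.15 -3.5 0 0 0 0;-1 1.15 -3.5 0 0 0 0"

```text
clock: 14.55
eef_pos: [577.3, 134.6, 223.3]
tool_rot: [3.14, -0.005, 3.114]
force: [0.5, -0.7, -2.7]
width: 15.2
gripper_force: 59.1
```

Call:
move_arm --targets "-1 1.15 -3.5 0 0 0 0;-1 1.15 -3.5 0 0 0 0;-1 1.15 -3.5 0 0 0 0;-1 1.15 -3.5 0 0 0 0;-1 1.15 -3.5 0 0 0 0"

```text
clock: 14.97
eef_pos: [515.1, -38.6, 223.3]
tool_rot: [3.139, -0.005, 3.114]
force: [1.1, 0.8, -3.3]
width: 15.0
gripper_force: 59.1
```

Call:
move_arm --targets "-1 1.15 -3.5 0 0 0 0;-1 1.15 -3.5 0 0 0 0;-1 1.15 -3.5 0 0 0 0;-1 1.15 -3.5 0 0 0 0;-1 1 -3 0 0 0 0"

```text
clock: 15.38
eef_pos: [454.1, -207.9, 223.2]
tool_rot: [3.139, -0.005, 3.113]
force: [1.4, -0.4, -2.9]
width: 15.3
gripper_force: 59.0
```

Call:
move_arm --targets "-1 0.5 -2 0 0 0 0;-1 0 0 0 0 0 0;-1 0 0 0 0 0 0"

```text
clock: 15.63
eef_pos: [449.4, -226.7, 223.1]
tool_rot: [3.139, -0.004, 3.11]
force: [0.1, -0.1, -3.1]
width: 15.3
gripper_force: 59.3
```

```bash
python3 - <<'E'
from h import *
place('back1',4.2,131)
E
```

```text
back1 [ 434.6 -261.1  131. ]
at [ 449.4 -226.7  223.1] [ 3.139 -0.004  3.11 ] turn z deg -0.1 then cm [ 1.37 -3.48  9.21] F [ 0.1 -0.1 -3.1] w 15.3 t 15.6 q7 2.14
```

Call:
move_arm --targets "-1 0.7 -1.7 0 0 0 0;-1 0.67 -1.78 0 0 0 0;-1 0 0 2 0 0 0;-1 0 0 2 0 0 0;-1 0 0 0 0 0 0"

```text
clock: 16.05
eef_pos: [433.8, -256.9, 180.3]
tool_rot: [3.135, -0.01, 3.116]
force: [-0.6, 0.9, -3.6]
width: 15.1
gripper_force: 59.4
```

```bash
python3 - <<'E'
from h import *
place('back1',4.2,131)
im=snap('wrist','w8')
hsv=cv2.cvtColor(im['color'],cv2.COLOR_RGB2HSV)
E
```

```text
back1 [ 434.6 -261.1  131. ]
at [ 433.8 -256.9  180.3] [ 3.135 -0.01   3.116] turn z deg 0.2 then cm [-0.09 -0.41  4.93] F [-0.6  0.9 -3.6] w 15.1 t 16.1 q7 2.24
```

Call:
move_arm --targets "-1 -0.1 -0.4 0 0 0 0;-1 0 0 1.5 0 0 0;-1 0 0 1.5 0 0 0;-1 0 0 1 0 0 0;-1 0 0 0 0 0 0"

```text
clock: 16.52
eef_pos: [436.1, -263.0, 142.5]
tool_rot: [3.138, -0.005, 3.115]
force: [0.4, -0.2, -2.5]
width: 15.1
gripper_force: 59.4
```

```bash
python3 - <<'E'
from h import *
place('back1',4.2,129)
E
```

```text
back1 [ 434.6 -261.1  129. ]
at [ 436.1 -263.   142.5] [ 3.138 -0.005  3.115] turn z deg 0.1 then cm [0.15 0.19 1.35] F [ 0.4 -0.2 -2.5] w 15.1 t 16.5 q7 2.27
```

Call:
move_arm --targets "-1 0.15 0.15 0.5 0 0 0;-1 0 0 0.4 0 0 0;-1 0 0 0.2 0 0 0;-1 0 0 0.15 0 0 0;-1 0 0 0 0 0 0"

```text
clock: 16.93
eef_pos: [435.0, -262.2, 130.9]
tool_rot: [3.139, -0.003, 3.114]
force: [-0.6, -0.3, -3.2]
width: 15.1
gripper_force: 59.5
```

```bash
python3 - <<'E'
from h import *
place('back1',4.2,129)
E
```

```text
back1 [ 434.6 -261.1  129. ]
at [ 435.  -262.2  130.9] [ 3.139e+00 -3.000e-03  3.114e+00] turn z deg 0.1 then cm [0.03 0.12 0.19] F [-0.6 -0.3 -3.2] w 15.1 t 16.9 q7 2.27
```

Call:
move_arm --targets "-1 0 0.1 0.1 0 0 0;-1 0 0 0.1 0 0 0;-1 0 0 0.05 0 0 0;-1 0 0 0 0 0 0"

```text
clock: 17.27
eef_pos: [435.0, -261.1, 128.7]
tool_rot: [3.139, -0.003, 3.114]
force: [-0.8, 0.7, 1.6]
width: 14.9
gripper_force: 60.2
```

Touching down (Fz turned positive). Releasing, lifting, and going to canister A.

Call:
move_arm --targets "-0.3 0 0 0 0 0 0;-0.3 0 0 0 0 0 0;-0.3 0 0 0 0 0 0;-0.3 0 0 -0.5 0 0 0;-0.3 0 0 -2 0 0 0"

```text
clock: 17.68
eef_pos: [433.4, -260.2, 151.8]
tool_rot: [3.137, -0.008, 3.114]
force: [0.7, 0.3, 0.2]
width: 29.9
gripper_force: 0.0
```

Call:
move_arm --targets "-0.3 0 0 -3 0 0 0;0 0 0 -3.5 0 0 0;0 0 0 -3.5 0 0 0;0 -0.6 3.6 0 0 0 4.1;0 -0.6 3.6 0 0 0 4.1"

```text
clock: 18.1
eef_pos: [452.5, -192.6, 256.3]
tool_rot: [3.141, 0.002, 2.961]
force: [0.9, 1.6, -0.6]
width: 42.6
gripper_force: 0.0
```

Call:
move_arm --targets "0 -0.6 3.7 0 0 0 0;0 -0.6 3.7 0 0 0 0;0 -0.6 3.7 0 0 0 0;0 -0.6 3.7 0 0 0 0;0 -0.6 3.7 0 0 0 0"

```text
clock: 18.52
eef_pos: [513.1, -11.5, 254.3]
tool_rot: [3.139, -0.003, 2.971]
force: [0.5, -1.0, 0.5]
width: 42.9
gripper_force: 0.0
```

Call:
move_arm --targets "0 -0.6 3.7 0 0 0 0;0 -0.6 3.7 0 0 0 0;0 -0.6 3.7 0 0 0 0;0 -0.6 3.7 0 0 0 0;0 -0.6 3.7 0 0 0 0"

```text
clock: 18.93
eef_pos: [574.1, 165.8, 254.5]
tool_rot: [3.139, -0.004, 2.971]
force: [1.0, 1.0, -1.0]
width: 42.9
gripper_force: 0.0
```

```bash
python3 - <<'E'
from h import *
go2([545.4,431.9,180],2.971)
E
```

```text
at [574.1 165.8 254.5] [ 3.139 -0.004  2.971] turn z deg -0.0 then cm [ 7.35 25.73  7.45] F [ 1.  1. -1.] w 42.9 t 18.9 q7 1.25
```

Call:
move_arm --targets "0 1.05 3.7 1 0 0 0;0 1.05 3.7 1 0 0 0;0 1.05 3.7 1 0 0 0;0 1.05 3.7 1 0 0 0;0 1.05 3.7 1 0 0 0"

```text
clock: 19.35
eef_pos: [552.9, 357.2, 204.6]
tool_rot: [3.139, -0.004, 2.971]
force: [1.2, 0.0, 1.0]
width: 42.6
gripper_force: 0.0
```

Call:
move_arm --targets "0 1.05 3.7 1.2 0 0 0;0 1.05 3.5 1.2 0 0 0;0 0 0 0 0 0 0;0 0 0 0 0 0 0"

```text
clock: 19.68
eef_pos: [542.3, 433.1, 179.3]
tool_rot: [3.14, -0.006, 2.976]
force: [-0.9, -0.8, 0.6]
width: 42.7
gripper_force: 0.0
```

```bash
python3 - <<'E'
from h import *
im=snap('wrist','w9')
x,f,a=fitcan(im,(545.4,431.9),h=75); print(x.round(3),round(f,3),a)
th=x[2]; th=th+np.pi if th<1.57 else th
go2([x[0],x[1],64],th)
E
```

```text
[545.768 431.261   2.912] 0.041 4361
at [544.2 430.4 180.3] [ 3.141 -0.004  2.973] turn z deg 3.5 then cm [-0.14  0.12 11.63] F [ 0.7 -1.   0.2] w 42.8 t 19.7 q7 0.88
```

Call:
move_arm --targets "0 -0.1 0.1 1 0 0 3.5;0 0 0 2.5 0 0 0;0 0 0 2.5 0 0 0;0 0 0 2.5 0 0 0;0 0 0 1 0 0 0"

```text
clock: 20.15
eef_pos: [545.1, 427.7, 83.4]
tool_rot: [-3.139, -0.006, 2.907]
force: [-1.0, -1.2, -0.5]
width: 42.9
gripper_force: 0.0
```

Call:
move_arm --targets "0 0 0 0 0 0 0;0 0 0 0 0 0 0;0 0 0 0 0 0 0"

```text
clock: 20.4
eef_pos: [547.3, 431.0, 87.9]
tool_rot: [3.138, -0.002, 2.909]
force: [-0.1, -0.7, -0.1]
width: 42.8
gripper_force: 0.0
```

```bash
python3 - <<'E'
from h import *
go2([545.8,431.3,63],2.912)
E
```

```text
at [547.3 431.   87.9] [ 3.138e+00 -2.000e-03  2.909e+00] turn z deg -0.2 then cm [ 0.15 -0.01  2.49] F [-0.1 -0.7 -0.1] w 42.8 t 20.4 q7 0.85
```

Call:
move_arm --targets "0 0.15 0 0.9 0 0 0;0 0 0 0.9 0 0 0;0 0 0 0.6 0 0 0;0 0 0 0 0 0 0;-1 0 0 0 0 0 0"

```text
clock: 20.82
eef_pos: [543.7, 431.1, 61.1]
tool_rot: [3.141, -0.005, 2.91]
force: [0.7, 0.4, -0.2]
width: 32.0
gripper_force: 0.0
```

Call:
move_arm --targets "-1 0 0 0 0 0 0;-1 0 0 0 0 0 0;-1 0 0 0 0 0 0;-1 0 0 0 0 0 0;-1 0 0 0 0 0 0"

```text
clock: 21.23
eef_pos: [544.2, 431.4, 61.9]
tool_rot: [3.14, -0.004, 2.91]
force: [-0.1, 0.2, -1.2]
width: 15.4
gripper_force: 60.9
```

```bash
python3 - <<'E'
from h import *
go2([545.8,431.3,63],2.912)
E
```

```text
at [544.2 431.4  61.9] [ 3.14  -0.004  2.91 ] turn z deg -0.1 then cm [-0.16  0.03 -0.11] F [-0.1  0.2 -1.2] w 15.4 t 21.2 q7 0.86
```

Call:
move_arm --targets "-1 0 0 -2 0 0 0;-1 0 0 -3.5 0 0 -5.8;-1 0 0 -3.5 0 0 -5.8;-1 0 0 -3.5 0 0 0;-1 0 0 -3.5 0 0 0"

```text
clock: 21.65
eef_pos: [544.4, 430.6, 223.4]
tool_rot: [3.139, -0.004, 3.112]
force: [0.5, 0.2, -2.1]
width: 15.1
gripper_force: 60.6
```

```bash
python3 - <<'E'
from h import *
place('back0',-1.6,225)
E
```

```text
back0 [ 505.8 -263.1  225. ]
at [544.4 430.6 223.4] [ 3.139 -0.004  3.112] turn z deg -0.0 then cm [  1.87 -69.44  -0.16] F [ 0.5  0.2 -2.1] w 15.1 t 21.6 q7 0.98
```

Call:
move_arm --targets "-1 0.1 -2.4 0 0 0 0;-1 0.1 -3.7 0 0 0 0;-1 0.1 -3.7 0 0 0 0;-1 0.1 -3.7 0 0 0 0;-1 0.1 -3.7 0 0 0 0"

```text
clock: 22.07
eef_pos: [534.0, 257.5, 221.5]
tool_rot: [3.139, -0.004, 3.113]
force: [1.3, -0.3, -1.4]
width: 15.5
gripper_force: 60.6
```

Call:
move_arm --targets "-1 0.1 -3.7 0 0 0 0;-1 0.1 -3.7 0 0 0 0;-1 0.1 -3.7 0 0 0 0;-1 0.1 -3.7 0 0 0 0;-1 0.1 -3.7 0 0 0 0"

```text
clock: 22.48
eef_pos: [523.6, 72.7, 221.1]
tool_rot: [3.139, -0.003, 3.112]
force: [0.2, -0.6, -2.4]
width: 15.3
gripper_force: 60.6
```

Call:
move_arm --targets "-1 0.1 -3.7 0 0 0 0;-1 0.1 -3.7 0 0 0 0;-1 0.1 -3.7 0 0 0 0;-1 0.1 -3.7 0 0 0 0;-1 0.1 -3.7 0 0 0 0"

```text
clock: 22.9
eef_pos: [513.2, -112.1, 220.7]
tool_rot: [3.139, -0.003, 3.112]
force: [0.6, -1.0, -1.9]
width: 15.3
gripper_force: 60.6
```

Call:
move_arm --targets "-1 0.1 -3.7 0 0 0 0;-1 0.1 -3.7 0 0 0 0;-1 0.1 -2.4 0 0 0 0;-1 0 0 0 0 0 0;-1 0 0 0 0 0 0"

```text
clock: 23.32
eef_pos: [507.1, -210.2, 220.3]
tool_rot: [3.139, -0.004, 3.108]
force: [0.2, 0.6, -2.6]
width: 15.3
gripper_force: 60.7
```

```bash
python3 - <<'E'
from h import *
place('back0',-1.6,126)
E
```

```text
back0 [ 505.8 -263.1  126. ]
at [ 507.1 -210.2  220.3] [ 3.139 -0.004  3.108] turn z deg -0.3 then cm [-0.02 -5.28  9.43] F [ 0.2  0.6 -2.6] w 15.3 t 23.3 q7 2.04
```

Call:
move_arm --targets "-1 0 -2 0 0 0 -0.2;-1 0 -2 0 0 0 0;-1 0 -1.3 0 0 0 0;-1 0 0 2 0 0 0;-1 0 0 2 0 0 0"

```text
clock: 23.73
eef_pos: [507.4, -261.6, 180.7]
tool_rot: [3.14, -0.0, 3.115]
force: [-0.6, 1.1, -3.1]
width: 15.2
gripper_force: 60.7
```

Call:
move_arm --targets "-1 0 0 0 0 0 0;-1 0 0 0 0 0 0"

```text
clock: 23.9
eef_pos: [505.9, -259.5, 179.4]
tool_rot: [3.137, -0.006, 3.117]
force: [0.1, -0.5, -2.2]
width: 15.2
gripper_force: 60.6
```

```bash
python3 - <<'E'
from h import *
place('back0',-1.6,126)
E
```

```text
back0 [ 505.8 -263.1  126. ]
at [ 505.9 -259.5  179.4] [ 3.137 -0.006  3.117] turn z deg 0.2 then cm [-0.01 -0.35  5.34] F [ 0.1 -0.5 -2.2] w 15.2 t 23.9 q7 2.15
```

Call:
move_arm --targets "-1 0 -0.35 0 0 0 0.2;-1 0 0 1.3 0 0 0;-1 0 0 1.3 0 0 0;-1 0 0 1.2 0 0 0;-1 0 0 0.6 0 0 0"

```text
clock: 24.32
eef_pos: [506.4, -264.4, 136.2]
tool_rot: [3.139, -0.003, 3.113]
force: [-0.4, 0.5, -2.0]
width: 15.1
gripper_force: 60.7
```

Call:
move_arm --targets "-1 0 0 0 0 0 0;-1 0 0 0 0 0 0"

```text
clock: 24.48
eef_pos: [506.6, -264.7, 136.8]
tool_rot: [3.139, -0.003, 3.112]
force: [0.4, -0.8, -2.1]
width: 15.5
gripper_force: 60.7
```

```bash
python3 - <<'E'
from h import *
place('back0',-1.6,126)
E
```

```text
back0 [ 505.8 -263.1  126. ]
at [ 506.6 -264.7  136.8] [ 3.139e+00 -3.000e-03  3.112e+00] turn z deg -0.0 then cm [0.08 0.16 1.08] F [ 0.4 -0.8 -2.1] w 15.5 t 24.5 q7 2.17
```

Call:
move_arm --targets "-1 0 0.15 0.5 0 0 0;-1 0 0 0.3 0 0 0;-1 0 0 0.2 0 0 0;-1 0 0 0.1 0 0 0;-1 0 0 0 0 0 0"

```text
clock: 24.9
eef_pos: [506.2, -262.9, 125.8]
tool_rot: [3.139, -0.003, 3.112]
force: [-0.6, 1.5, 3.5]
width: 15.0
gripper_force: 61.4
```

Call:
move_arm --targets "-1 0 0 0 0 0 0;-1 0 0 0.05 0 0 0;-1 0 0 0 0 0 0"

```text
clock: 25.15
eef_pos: [506.3, -262.9, 125.8]
tool_rot: [3.139, -0.003, 3.112]
force: [-1.9, 2.1, 9.9]
width: 15.0
gripper_force: 62.4
```

Down. Releasing and going to canister C.

Call:
move_arm --targets "-0.3 0 0 0 0 0 0;-0.3 0 0 0 0 0 0;-0.3 0 0 0 0 0 0;-0.3 0 0 -0.5 0 0 0;-0.3 0 0 -2 0 0 0"

```text
clock: 25.57
eef_pos: [504.2, -262.0, 147.4]
tool_rot: [3.137, -0.009, 3.112]
force: [-0.8, 0.7, 0.8]
width: 29.7
gripper_force: 0.0
```

Call:
move_arm --targets "-0.3 0 0 -3 0 0 0;0 0 0 -3.5 0 0 0;0 0 0 -3.5 0 0 0;0 0.5 3.6 0 0 0 0;0 0.5 3.7 0 0 0 0"

```text
clock: 25.98
eef_pos: [499.8, -192.5, 252.5]
tool_rot: [-3.141, 0.003, 3.107]
force: [1.0, 1.5, 0.0]
width: 42.1
gripper_force: 0.0
```

Call:
move_arm --targets "0 0.5 3.7 0 0 0 0;0 0.5 3.7 0 0 0 0;0 0.5 3.7 0 0 0 0;0 0.5 3.7 0 0 0 0;0 0.5 3.7 0 0 0 0"

```text
clock: 26.4
eef_pos: [478.7, -2.8, 250.8]
tool_rot: [3.139, -0.003, 3.112]
force: [0.5, -0.5, 0.3]
width: 42.2
gripper_force: 0.0
```

Call:
move_arm --targets "0 0.5 3.7 0 0 0 0;0 0.5 3.7 0 0 0 0;0 0.5 3.7 0 0 0 0;0 0.5 3.7 0 0 0 0;0 0.5 3.7 0 0 0 0"

```text
clock: 26.82
eef_pos: [459.1, 183.0, 251.4]
tool_rot: [3.139, -0.003, 3.112]
force: [0.5, 0.2, 0.2]
width: 42.4
gripper_force: 0.0
```

Call:
move_arm --targets "0 0 3.7 0 0 0 0;0 0 3.7 0 0 0 0;0 0 3.7 0 0 0 0;0 0 3.7 0 0 0 0;0 0 3 0 0 0 -6.5"

```text
clock: 27.23
eef_pos: [464.1, 362.6, 251.6]
tool_rot: [3.138, -0.003, -3.055]
force: [0.5, 0.1, 0.3]
width: 42.5
gripper_force: 0.0
```

Call:
move_arm --targets "0 0 0 0 0 0 -6.5;0 0 0 0 0 0 -6.5;0 0 0 0 0 0 -6.5;0 0 0 0 0 0 -6.5;0 0 0 0 0 0 -6.5"

```text
clock: 27.65
eef_pos: [464.8, 359.1, 251.5]
tool_rot: [3.138, -0.001, -2.485]
force: [0.4, -0.1, 0.1]
width: 42.8
gripper_force: 0.0
```

```bash
python3 - <<'E'
from h import *
im=snap('wrist','w10')
x,f,a=fitcan(im,(424,437),h=75); print(x.round(3),round(f,3),a)
th=x[2]; th=th+np.pi if th<1.57 else th
go2([x[0],x[1],180],th)
E
```

```text
[424.881 436.724   3.936] 0.072 2865
at [464.9 359.  251.5] [ 3.137e+00 -1.000e-03 -2.480e+00] turn z deg -7.6 then cm [-2.74  8.3   7.15] F [ 0.5 -0.2 -0.7] w 42.7 t 27.7 q7 1.53
```

Call:
move_arm --targets "0 0 0 0 0 0 -4;0 0 0 0 0 0 -3.6;0 -0.9 2.8 2.3 0 0 0;0 -0.9 2.8 2.4 0 0 0;0 -0.9 2.7 2.4 0 0 0"

```text
clock: 28.12
eef_pos: [425.3, 438.0, 180.8]
tool_rot: [3.137, 0.001, -2.362]
force: [-0.1, 0.3, 0.3]
width: 42.9
gripper_force: 0.0
```

Call:
move_arm --targets "0 0 0 0 0 0 0;0 0 0 0 0 0 0"

```text
clock: 28.28
eef_pos: [422.7, 438.3, 179.1]
tool_rot: [3.137, -0.004, -2.356]
force: [0.0, -1.0, 0.0]
width: 42.7
gripper_force: 0.0
```

```bash
python3 - <<'E'
from h import *
im=snap('wrist','w11')
x,f,a=fitcan(im,(424.9,436.7),h=75); print(x.round(3),round(f,3),a)
th=x[2]; th=th+np.pi if th<1.57 else th
go2([x[0],x[1],63],th)
E
```

```text
[425.208 436.561   0.763] 0.046 4356
at [424.8 437.2 180.3] [ 3.138e+00 -2.000e-03 -2.358e+00] turn z deg 1.2 then cm [ 1.000e-02 -7.000e-02  1.173e+01] F [-0.2 -0.   0.3] w 42.7 t 28.3 q7 1.49
```

Call:
move_arm --targets "0 0 -0.05 1 0 0 1.2;0 0 0 2.5 0 0 0;0 0 0 2.5 0 0 0;0 0 0 2.5 0 0 0;0 0 0 1.2 0 0 0"

```text
clock: 28.75
eef_pos: [425.4, 434.6, 81.6]
tool_rot: [3.139, -0.003, -2.383]
force: [-0.7, -0.9, -0.4]
width: 42.6
gripper_force: 0.0
```

Call:
move_arm --targets "0 0 0 0 0 0 0;0 0 0 0 0 0 0;0 0 0 0 0 0 0"

```text
clock: 29.0
eef_pos: [426.3, 437.6, 85.3]
tool_rot: [3.137, 0.002, -2.38]
force: [-0.9, -0.1, 0.3]
width: 42.5
gripper_force: 0.0
```

```bash
python3 - <<'E'
from h import *
go2([425.2,436.6,62],.763)
go2([425.2,436.6,62],.763+np.pi)
E
```

```text
at [426.3 437.6  85.3] [ 3.137e+00  2.000e-03 -2.380e+00] turn z deg 179.9 then cm [-0.15 -0.    2.33] F [-0.9 -0.1  0.3] w 42.5 t 29.0 q7 1.46
at [426.3 437.6  85.3] [ 3.137e+00  2.000e-03 -2.380e+00] turn z deg -0.1 then cm [0.15 0.   2.33] F [-0.9 -0.1  0.3] w 42.5 t 29.0 q7 1.46
```

Call:
move_arm --targets "0 0.15 0 0.8 0 0 0;0 0 0 0.8 0 0 0;0 0 0 0.6 0 0 0;0 0 0 0 0 0 0;-1 0 0 0 0 0 0"

```text
clock: 29.42
eef_pos: [423.6, 435.9, 61.3]
tool_rot: [3.137, -0.002, -2.379]
force: [-0.2, -0.1, 0.6]
width: 31.8
gripper_force: 0.0
```

Call:
move_arm --targets "-1 0 0 0 0 0 0;-1 0 0 0 0 0 0;-1 0 0 0 0 0 0;-1 0 0 0 0 0 0;-1 0 0 0 0 0 0"

```text
clock: 29.83
eef_pos: [424.0, 436.4, 62.0]
tool_rot: [3.137, -0.0, -2.379]
force: [-0.1, 0.1, -0.6]
width: 15.4
gripper_force: 58.7
```

```bash
python3 - <<'E'
from h import *
go2([425.2,436.6,62],.763+np.pi)
E
```

```text
at [424.  436.4  62. ] [ 3.137 -0.    -2.379] turn z deg 0.0 then cm [-0.1  -0.07 -0.  ] F [-0.1  0.1 -0.6] w 15.4 t 29.8 q7 1.46
```

Call:
move_arm --targets "-1 0 0 -2 0 0 0;-1 0 0 -3.5 0 0 0;-1 0 0 -3.5 0 0 6.8;-1 0 0 -3.5 0 0 6.8;-1 0 0 -3.5 0 0 6.8"

```text
clock: 30.25
eef_pos: [423.8, 435.2, 223.0]
tool_rot: [3.138, -0.004, -2.741]
force: [0.6, 0.9, -2.8]
width: 15.0
gripper_force: 58.8
```

Gripped and lifted. Turning lengthways for the front row.

Call:
move_arm --targets "-1 0 0 0 0 0 7;-1 0 0 0 0 0 7;-1 0 0 0 0 0 7;-1 0 0 0 0 0 7;-1 0 0 0 0 0 7"

```text
clock: 30.67
eef_pos: [423.9, 435.4, 221.5]
tool_rot: [3.14, -0.005, 2.932]
force: [0.1, -0.4, -3.1]
width: 15.0
gripper_force: 58.8
```

Call:
move_arm --targets "-1 0 0 0 0 0 7;-1 0 0 0 0 0 7;-1 0 0 0 0 0 7;-1 0 0 0 0 0 7;-1 0 0 0 0 0 7"

```text
clock: 31.08
eef_pos: [423.8, 435.4, 221.3]
tool_rot: [-3.139, -0.005, 2.321]
force: [-0.5, -0.2, -3.4]
width: 15.4
gripper_force: 58.8
```

Call:
move_arm --targets "-1 0 0 0 0 0 7;-1 0 0 0 0 0 7;-1 0 0 0 0 0 7;-1 0 0 0 0 0 7;-1 0 0 0 0 0 7"

```text
clock: 31.5
eef_pos: [423.7, 435.5, 221.3]
tool_rot: [-3.137, -0.003, 1.71]
force: [-0.0, 0.5, -2.3]
width: 15.5
gripper_force: 58.8
```

Call:
move_arm --targets "-1 0 0 0 0 0 7;-1 0 0 0 0 0 2.5;-1 0 0 0 0 0 0"

```text
clock: 31.75
eef_pos: [423.7, 435.6, 221.1]
tool_rot: [-3.137, -0.001, 1.55]
force: [0.6, 0.0, -3.0]
width: 15.1
gripper_force: 58.8
```

```bash
python3 - <<'E'
from h import *
place('front1',-1,225)
E
```

```text
front1 [ 470.8 -196.   225. ]
at [423.7 435.6 221.1] [-3.137e+00 -1.000e-03  1.550e+00] turn z deg 0.4 then cm [-63.01   6.47  -0.39] F [ 0.6  0.  -3. ] w 15.1 t 31.8 q7 -0.44
```

Call:
move_arm --targets "-1 -2.5 0.4 -0.4 0 0 0.4;-1 -3.7 0.4 0 0 0 0;-1 -3.7 0.4 0 0 0 0;-1 -3.7 0.4 0 0 0 0;-1 -3.7 0.4 0 0 0 0"

```text
clock: 32.17
eef_pos: [439.3, 260.6, 225.1]
tool_rot: [-3.138, -0.003, 1.546]
force: [1.4, 0.7, -2.7]
width: 14.8
gripper_force: 58.8
```

Call:
move_arm --targets "-1 -3.7 0.4 0 0 0 0;-1 -3.7 0.4 0 0 0 0;-1 -3.7 0.4 0 0 0 0;-1 -3.7 0.4 0 0 0 0;-1 -3.7 0.4 0 0 0 0"

```text
clock: 32.58
eef_pos: [454.3, 75.2, 224.8]
tool_rot: [-3.138, -0.003, 1.546]
force: [0.5, 0.1, -2.8]
width: 15.4
gripper_force: 58.8
```

Call:
move_arm --targets "-1 -3.7 0.4 0 0 0 0;-1 -3.7 0.4 0 0 0 0;-1 -3.7 0.4 0 0 0 0;-1 -3.7 0.4 0 0 0 0;-1 -3.7 0.4 0 0 0 0"

```text
clock: 33.0
eef_pos: [469.2, -110.3, 224.2]
tool_rot: [-3.138, -0.003, 1.545]
force: [0.9, 0.5, -4.0]
width: 15.0
gripper_force: 58.8
```

Call:
move_arm --targets "-1 -3.7 0.3 0 0 0 0;-1 -2.5 0.2 0 0 0 0;-1 0 0 0 0 0 0;-1 0 0 0 0 0 0"

```text
clock: 33.33
eef_pos: [472.3, -172.6, 224.0]
tool_rot: [-3.138, -0.002, 1.541]
force: [-0.2, 0.6, -2.6]
width: 15.2
gripper_force: 58.8
```

```bash
python3 - <<'E'
from h import *
place('front1',-1,190)
im=snap('wrist','w12'); c=cv2.resize(im['color'][:,:,::-1],(800,500),interpolation=cv2.INTER_CUBIC)
t=snap('top','t12')['color'][150:245,400:510,::-1]
out=np.zeros((600,800,3),np.uint8); out[:,:420]=cv2.resize(c,(420,262))[0:1].mean() ; out[:]=0
out[:262,:420]=cv2.resize(c,(420,262)); out[:328,420:]=cv2.resize(t,(380,328),interpolation=cv2.INTER_CUBIC)
s=snap('side','s12')['color'][220:370,290:460,::-1]; out[262:600,:383]=cv2.resize(s,(383,338),interpolation=cv2.INTER_CUBIC)
cv2.imwrite('pics/m12.png',out)
E
```

```text
front1 [ 470.8 -196.   190. ]
at [ 472.3 -172.6  224. ] [-3.138e+00 -2.000e-03  1.541e+00] turn z deg -0.1 then cm [-2.35 -0.09  3.4 ] F [-0.2  0.6 -2.6] w 15.2 t 33.3 q7 0.68
```

View pics/m12.png

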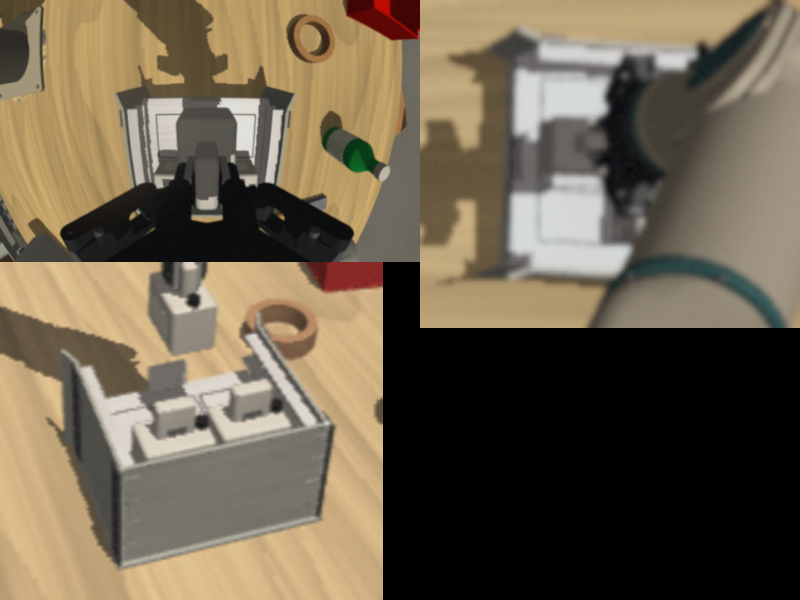

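Both back canisters stand upright side by side across the back (side view, lower left); the third hangs over the front row. Lowering it.

Call:
move_arm --targets "-1 -1.2 -0.05 0 0 0 0;-1 -1.15 -0.05 0 0 0 0;-1 0 0 1.5 0 0 0;-1 0 0 1.5 0 0 0;-1 0 0 1.5 0 0 0"

```text
clock: 33.9
eef_pos: [471.4, -193.9, 178.6]
tool_rot: [-3.139, -0.003, 1.544]
force: [0.1, -0.3, -3.4]
width: 15.3
gripper_force: 58.9
```

Call:
move_arm --targets "-1 0 0 0 0 0 0;-1 0 0 0 0 0 0"

```text
clock: 34.07
eef_pos: [470.7, -193.7, 178.6]
tool_rot: [-3.137, -0.003, 1.544]
force: [0.2, 0.3, -1.8]
width: 15.0
gripper_force: 58.9
```

```bash
python3 - <<'E'
from h import *
place('front1',-1,126)
E
```

```text
front1 [ 470.8 -196.   126. ]
at [ 470.7 -193.7  178.6] [-3.137e+00 -3.000e-03  1.544e+00] turn z deg 0.1 then cm [-0.23  0.01  5.26] F [ 0.2  0.3 -1.8] w 15.0 t 34.1 q7 0.77
```

Call:
move_arm --targets "-1 -0.1 0 1 0 0 0;-1 0 0 1 0 0 0;-1 0 0 1 0 0 0;-1 0 0 0.9 0 0 0;-1 0 0 0 0 0 0"

```text
clock: 34.48
eef_pos: [469.7, -194.3, 138.0]
tool_rot: [-3.135, -0.004, 1.543]
force: [-0.2, 0.4, -2.4]
width: 15.3
gripper_force: 58.8
```

Call:
move_arm --targets "-1 0 0 0 0 0 0"

```text
clock: 34.57
eef_pos: [470.4, -194.9, 139.2]
tool_rot: [-3.137, -0.003, 1.543]
force: [-0.3, -0.4, -1.7]
width: 15.3
gripper_force: 58.8
```

```bash
python3 - <<'E'
from h import *
place('front1',-1,126)
E
```

```text
front1 [ 470.8 -196.   126. ]
at [ 470.4 -194.9  139.2] [-3.137e+00 -3.000e-03  1.543e+00] turn z deg -0.0 then cm [-0.11  0.04  1.32] F [-0.3 -0.4 -1.7] w 15.3 t 34.6 q7 0.82
```

Call:
move_arm --targets "-1 0 0 0.5 0 0 0;-1 0 0 0.4 0 0 0;-1 0 0 0.2 0 0 0;-1 0 0 0.1 0 0 0;-1 0 0 0 0 0 0"

```text
clock: 34.98
eef_pos: [470.8, -195.0, 127.7]
tool_rot: [-3.138, -0.003, 1.543]
force: [0.5, -0.0, -2.7]
width: 15.4
gripper_force: 59.0
```

Call:
move_arm --targets "-1 0 0 0 0 0 0;-1 0 0 0.1 0 0 0;-1 0 0 0 0 0 0"

```text
clock: 35.23
eef_pos: [470.9, -195.0, 126.9]
tool_rot: [-3.138, -0.003, 1.543]
force: [-1.1, 0.4, -2.3]
width: 15.3
gripper_force: 59.0
```

Call:
move_arm --targets "-1 0 0 0.1 0 0 0;-1 0 0 0.05 0 0 0;-1 0 0 0 0 0 0;-1 0 0 0 0 0 0"

```text
clock: 35.57
eef_pos: [471.0, -195.0, 126.0]
tool_rot: [-3.139, -0.003, 1.543]
force: [-1.0, 0.9, 6.3]
width: 15.1
gripper_force: 60.1
```

Down. Releasing, lifting and backing off toward +y, then taking a final picture.

Call:
move_arm --targets "-0.3 0 0 0 0 0 0;-0.3 0 0 0 0 0 0;-0.3 0 0 0 0 0 0;-0.3 0 0 -0.5 0 0 0;-0.3 0 0 -2 0 0 0"

```text
clock: 35.98
eef_pos: [469.3, -194.2, 148.8]
tool_rot: [-3.133, -0.004, 1.543]
force: [0.6, 0.2, 0.0]
width: 29.9
gripper_force: 0.0
```

Call:
move_arm --targets "-0.3 0 0 -3 0 0 0;0 0 0 -3.5 0 0 0;0 0 0 -3.5 0 0 0;0 3 0 -2.5 0 0 0;0 3.5 0 -1.5 0 0 0"

```text
clock: 36.4
eef_pos: [474.1, -133.4, 294.1]
tool_rot: [3.14, 0.0, 1.537]
force: [2.0, 1.7, -0.3]
width: 43.0
gripper_force: 0.0
```

Call:
move_arm --targets "0 3.7 0 0 0 0 0;0 3.7 0 0 0 0 0;0 3.7 0 0 0 0 0;0 3.7 0 0 0 0 0;0 3.7 0 0 0 0 0"

```text
clock: 36.82
eef_pos: [478.0, 56.2, 291.5]
tool_rot: [-3.139, -0.003, 1.543]
force: [-0.2, -1.2, -1.1]
width: 42.8
gripper_force: 0.0
```

Call:
move_arm --targets "0 3.7 0 0 0 0 0;0 3.7 0 0 0 0 0;0 0 0 0 0 0 0;0 0 0 0 0 0 0;0 0 0 0 0 0 0"

```text
clock: 37.23
eef_pos: [480.3, 127.8, 291.4]
tool_rot: [-3.138, -0.002, 1.543]
force: [0.6, 0.6, 0.5]
width: 43.0
gripper_force: 0.0
```

```bash
python3 - <<'E'
from h import *
s=read_state(); print(s['eef_pos'],s['clock'])
im=snap('top','tf')
big=cv2.resize(im['color'][148:248,405:505,::-1],(600,600),interpolation=cv2.INTER_CUBIC)
for n,(px,py) in PL.items():
    th=RK[2]+(np.pi/2 if n[0]=='b' else 0)
    c=rackpts(RK,[[px,py,0]])[0]
    L=box(72,48,0,0)[[0,2,6,4,0]]+[0,0,120 if n in('back0','back1','front1') else 64]
    P=[((w2pix(im,w)-[405,148]+.5)*6) for w in rackpts([c[0],c[1],th],L)]
    cv2.polylines(big,[np.array(P).astype(int)],False,(0,0,255),1)
t=snap('side','sf')['color'][220:370,290:460,::-1]
out=np.zeros((600,800,3),np.uint8); out[:,:600]=big; out[:176,600:]=cv2.resize(t,(200,176),interpolation=cv2.INTER_CUBIC)
cv2.imwrite('pics/f.png',out)
E
```

```text
[480.28182323 127.78878182 291.38123612] 37.2333
```

View pics/f.png

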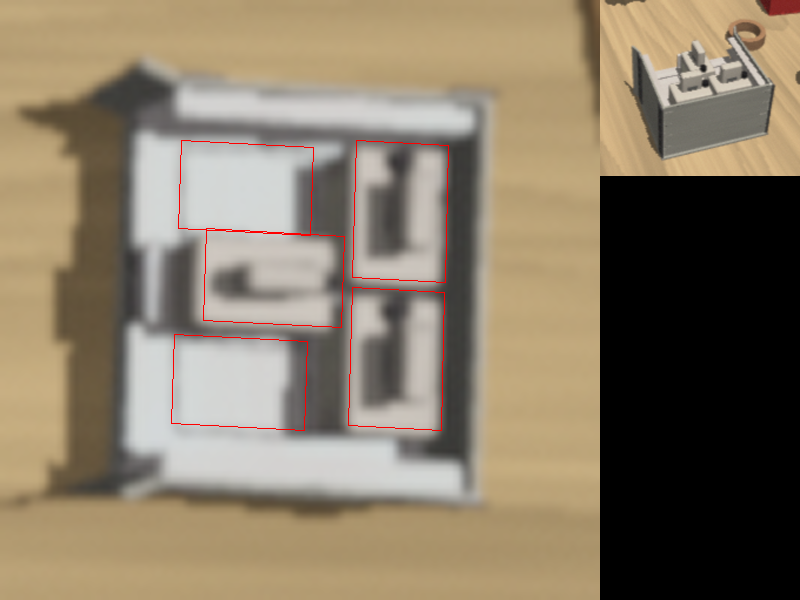

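All three canisters match their predicted outlines to within a few millimetres, and the side view shows them upright. Handing in.

```bash
python3 -c "
from cell import order; print(order.finish_job())"
```

```text
the job is handed in; nothing more can be done
None
```

The sheet is home on the 60 mm rails, just above the drip tray, and all three canisters stand upright on it: two across the back row and one lengthways in the front middle place. The final pictures show them within a few millimetres of the outlines; the job was handed in at about 37 s, and no verdict came back.

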